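# Load the scan-check tray with reference spheres and start the pass

### The arm

A 6-joint arm with a two-finger parallel gripper is mounted at the origin on the work surface. World frame = base frame: x ahead of the robot, y to its left, z up, the work surface at z = 0. Lengths are in m, angles in rad, forces in N, time in s.
With the tool pointing down it reaches from about 0.25 to 0.725 m from the base axis. Payload 4 kg.
Tool frame: the origin (TCP) lies midway between the tips of the shut fingers; the grasp point (between the pads) lies 19 mm behind it; z points along the fingers, y is the direction in which the jaws open and shut (so a half turn about z gives the same grasp; the last joint's range is limited). The gripper opens to 85 mm and grips with 20 to 120 N. Pads are 22 mm wide; open, the fingers measure 114 mm over their backs; the gripper's body (76 mm by 85 mm) begins 54 mm behind the grasp point. The pads swing forward as they close: fully open they stand 13 mm farther back than shut.
Start: joints at [-1.345, 0.241, 0.005, 1.335, 0, 1.571], TCP at [0.112, -0.487, 0.231] pointing down, gripper open.
Joint ranges: [-2.72, 2.72], [-1.05, 1.87], [-1.09, 1.28], [-1.99, 2.15], [-1.42, 1.44], [-3.14, 3.14]. Speed limits (rad/s): [2.79, 2.79, 3.14, 3.14, 3.14, 3.14].

### API

Orientations are given as a unit quaternion [x, y, z, w].
In Python, from workcell import monitor, cams, order gives the robot as it stands.
- The arm moves only by the tool send_rows, never from a script. Its argument "moves" is a list of rows, each a list of 4 numbers: the shift along the tool's x, y, z as a fraction of full scale, then the turn about the tool's z as a fraction of full scale. A call has 1 to 20 rows; each row shifts and turns the commanded pose from where the row before left it, along the tool's axes as they then stand; what a row does not reach is not made up. Full scale, the value 1, is 100 cm for a shift and 0.1 rad for a turn. A row lasts 1/10 s, in which the tool goes at most 50 mm and 8.59 degrees, less where a joint would pass 70% of its speed; a pose out of reach is approached as far as the arm can. A call with a number of a shift or a turn outside -1 to 1 is refused whole. A call with a gripper value outside its range is refused whole. "claw" is the gripper's target within -1 to 1 (fully open at 1, half-way at 0, shut at -1), set as the call begins (left out, the last holds). The fingers move at their own pace and stop on an object; the grip force is fixed at half the most. Time passes only in rows, so rows that do not move let the fingers close. It gives the time, the measured TCP pose, the force and the opening at its end, in the units of the state.
- monitor.get_obs(): the state, without advancing time (a new reading comes with each control period).
- cams.camera(name): name is "scene" or "top" or "wrist"; returns (picture, depth): 480x640x3 uint8, blue, green, red; 480x640 float32, m along the optical axis (not along the pixel's ray), 0 where there is no reading.
- cams.camera_info(name): a dict with "intrinsics" (3x3 intrinsics, pixels), "T" (4x4, takes a point from camera to world coordinates); the wrist camera has in their place "mount" (4x4, takes a point from camera to tool coordinates, whose origin is the TCP and whose axes are the flange's). Camera axes: x right, y up, looking along -z (the intrinsics and any distortion apply to the point x, -y, -z); pixel columns grow to the right and rows downward; lengths in m; the calibration is good to about 2 mm. The wrist camera is an equidistant fisheye: a pixel r from the principal point sees the ray r / f radians off the axis. A picture is of the moment at which its call begins: read the wrist's pose just before it. camera_info takes no time and is no camera call.
- order.job_done(): hands the job in, once; it reports no verdict.
The state is a dict: "clock": time; "joint_pos": joint angles; "joint_vel": joint speeds; "tau": joint torques, N m; "eef_pos": TCP position; "tool_rot": TCP orientation; "ft_force": force on the tool from outside, world axes, zero at the start; "ft_torque": the same for the moment, N m; "grip_width": finger opening in m.
Only numpy, scipy, OpenCV 4.12 (cv2) and the standard library are available. Lean on these libraries where they do the work, as an engineer would, in place of code of your own. Each camera call takes 0.05 s, during which the arm holds its last target.

### The job

Get the scanner check ready: first take the worn orange sphere out of the blue tray and put it in the steel bowl, then set every white sphere that stands on the mat into its own empty tray pocket, leaving the tray's other white spheres seated; the white spheres are fragile, so set each one down gently, never pressing, knocking or dropping it. Only then turn the dial clockwise, click by click, to the green dot (fourth click past the white zero dot), and last press the green start button fully down and let it go. Do not disturb the steel ring, the aluminium block or the white cone; if a sphere gets knocked out of place, put it back.

Things in the scene. Friction and masses are not known exactly. Their poses are not given: they have to be found in the camera images.
- tray: black round turntable (296 mm across, 22 mm high, fixed to the bench) carrying a blue dimpled tray, 160 mm along its x, 236 mm along its y, its top 38 mm above the bench. Origin: centre of the turntable's underside; z up. Six round pockets, 36 mm across, in 2 rows of 3, 76 mm apart both ways; a sphere sits on a pocket's rim with its foot about 10 mm below the tray's top.
- pocket0 (a point): centre of a tray pocket, level with the tray's top; axes as the tray's
- pocket1 (a point): centre of a tray pocket, level with the tray's top; axes as the tray's
- pocket2 (a point): centre of a tray pocket, level with the tray's top; axes as the tray's
- pocket3 (a point): centre of a tray pocket, level with the tray's top; axes as the tray's
- pocket4 (a point): centre of a tray pocket, level with the tray's top; axes as the tray's
- pocket5 (a point): centre of a tray pocket, level with the tray's top; axes as the tray's
- orange_center (a point): the orange one, a worn-out reference sphere: 48 mm diameter, 60 g, glazed ceramic, with black ring dots and a small weighted steel foot (flat, 24 mm across, 25 mm below the sphere's centre) on which it stands and rights itself. This point is the centre of the sphere, 25 mm above what it stands on, 15 mm above the tray's top when seated in a pocket. It starts in one of the tray pockets.
- w1_center (a point): white reference sphere: 48 mm diameter, 60 g, glazed ceramic, with black ring dots and a small weighted steel foot (flat, 24 mm across, 25 mm below the sphere's centre) on which it stands and rights itself. This point is the centre of the sphere, 25 mm above what it stands on, 15 mm above the tray's top when seated in a pocket. It starts seated in a tray pocket.
- w2_center (a point): white reference sphere: 48 mm diameter, 60 g, glazed ceramic, with black ring dots and a small weighted steel foot (flat, 24 mm across, 25 mm below the sphere's centre) on which it stands and rights itself. This point is the centre of the sphere, 25 mm above what it stands on, 15 mm above the tray's top when seated in a pocket. It starts seated in a tray pocket.
- w3_center (a point): white reference sphere: 48 mm diameter, 60 g, glazed ceramic, with black ring dots and a small weighted steel foot (flat, 24 mm across, 25 mm below the sphere's centre) on which it stands and rights itself. This point is the centre of the sphere, 25 mm above what it stands on, 15 mm above the tray's top when seated in a pocket. If present, it starts standing on the black mat.
- w4_center (a point): white reference sphere: 48 mm diameter, 60 g, glazed ceramic, with black ring dots and a small weighted steel foot (flat, 24 mm across, 25 mm below the sphere's centre) on which it stands and rights itself. This point is the centre of the sphere, 25 mm above what it stands on, 15 mm above the tray's top when seated in a pocket. If present, it starts standing on the black mat.
- w5_center (a point): white reference sphere: 48 mm diameter, 60 g, glazed ceramic, with black ring dots and a small weighted steel foot (flat, 24 mm across, 25 mm below the sphere's centre) on which it stands and rights itself. This point is the centre of the sphere, 25 mm above what it stands on, 15 mm above the tray's top when seated in a pocket. If present, it starts standing on the black mat.
- w6_center (a point): white reference sphere: 48 mm diameter, 60 g, glazed ceramic, with black ring dots and a small weighted steel foot (flat, 24 mm across, 25 mm below the sphere's centre) on which it stands and rights itself. This point is the centre of the sphere, 25 mm above what it stands on, 15 mm above the tray's top when seated in a pocket. If present, it starts standing on the black mat.
- mat: black rubber mat, 250 x 250 mm, 10 mm thick, with a grey rim (10 mm wide, standing 12 mm above the mat, 22 mm above the bench) all round that keeps the spheres from rolling away; fixed on the bench; origin at the centre of its underside
- dish_rim (a point): round steel reject bowl, loose, 500 g, 124 mm across the rim, 38 mm high: this point is the centre of its mouth, 38 mm above the bench
- console: grey control box, 120 mm along its x, 200 mm along its y, 55 mm high, fixed; origin at the centre of its underside. On top are the dial (at y = +40 mm) and the start button (at y = -60 mm). Eight dots lie round the dial at 30 degree steps: the large white one, in the box's +x direction from the dial, is zero; then clockwise from above three small black ones, the large green one (four), three small black ones.
- dial (a joint): angle of the dial, rad: 0 with its white pointer at the white dot, growing clockwise seen from above; it clicks into a detent every pi/6 (30 degrees) and stays there, the green dot being the fourth click (2.094). Range -0.15 to 3.87. Holding torque of a click about 0.03 N m.
- dial_grip (a point): centre of the dial's black bar grip, to be taken from above: 54 mm long along its own x (the white pointer is on top at its +x end), 14 mm wide along its own y; the bar's top lies 10 mm above this point, and the flat of the dial (68 mm disc) 22 mm below it. This frame turns with the dial, z up.
- start (a joint): travel of the start button, m: 0 up, 0.006 fully down; springs back; 5 N pushes it fully down
- start_top (a point): top centre of the round green start button (32 mm across), pressed straight down
- steel_ring_c (a point): machined steel ring, 60 mm across, 22 mm high, a bystander: centre of its underside
- mould_block_c (a point): machined aluminium block, 70 x 110 x 60 mm, a bystander: centre of its underside
- pyramid_c (a point): small white cone target, 44 mm across, 36 mm high, a bystander: centre of its underside
Not all that is in view belongs to the job. Leave any red or turquoise look-alike of the part that bears w3_center alone. What is shaped like the part that bears w6_center but red is not meant.

How it is judged:
By the outcome, as a careful person would: the job done as asked, in the order asked, and still so for the second after the job is handed in, with the robot touching nothing.
Of w3, w4, w5, w6 only 2 to 4 are there at a start; the rules pass over those that are not, and their reading is None.
At some moment in a run one of w3, w4, w5, w6 may be knocked a few centimetres aside while the robot is not near it.
It also fails if it takes over 210 s, if anything falls off the work surface, if the arm or the gripper's body presses on something with over 40 N, if the wrist force passes 120 N, or if a joint passes its speed limit or range.

## Working session

There is one attempt and no reset: what is moved stays moved. The work goes in short steps, Python scripts to look and compute and a tool call to move; the robot and the scene stay as the last step left them, time stands still between calls to the robot, and variables do not carry over. Pictures are saved under pics/ and viewed, and the job is handed in when it is done.

Besides the shell and the picture viewer there is one more tool, called after ">>>" as name([rows], argument=value, ...), one row to a line, values as JSON. send_rows: Moves the arm, as the interface text tells. Its arguments: {"type":"object","properties":{"moves":{"type":"array","items":{"type":"array","items":{"type":"number","minimum":-1,"maximum":1}}},"claw":{"type":"number"}},"required":["moves"]}

```bash
mkdir -p pics; ls
python3 - <<'E'
from workcell import monitor, cams, order
import cv2, numpy as np
print(monitor.get_obs())
for n in ["scene","top","wrist"]:
    print(n,cams.camera_info(n))
    p,d=cams.camera(n); cv2.imwrite(f"pics/{n}0.png",p); np.save(f"pics/{n}0.npy",d)
E
```

```text
pics
{'clock': 0.0, 'joint_pos': array([-1.34497496e+00,  2.41394045e-01,  3.73272629e-03,  1.33521461e+00,
        2.22844779e-05,  1.57078652e+00]), 'joint_vel': array([-0.00044694, -0.00076463,  0.0007436 ,  0.00196662, -0.00169524,
       -0.00102283]), 'tau': array([ 5.63033718e-04, -3.72319543e+01,  2.52408367e+01,  1.69806270e-02,
        1.01362039e-04,  3.87803070e-06]), 'eef_pos': array([ 0.11181811, -0.48668584,  0.23042567]), 'tool_rot': array([ 9.93631270e-01,  1.12675725e-01, -1.06079189e-04, -1.03443766e-03]), 'ft_force': array([ 0.63122699, -0.22265154, -0.13042706]), 'ft_torque': array([2.05691026e-02, 2.09723634e-02, 4.21884897e-05]), 'grip_width': 0.08542792964019229}
scene {'intrinsics': array([[498.61440305,   0.        , 323.64463678],
       [  0.        , 498.61440305, 245.02096422],
       [  0.        ,   0.        ,   1.        ]]), 'T': array([[ 0.00447088, -0.60035812,  0.79971879,  1.42683328],
       [ 0.99979761,  0.01837059,  0.00820159,  0.0783022 ],
       [-0.0196152 ,  0.79952026,  0.60031874,  0.7279051 ],
       [ 0.        ,  0.        ,  0.   
[... 370 characters left out ...]
,
       [-7.16169862e-05,  2.12035026e-01,  9.77262064e-01,
         1.04250178e+00],
       [ 0.00000000e+00,  0.00000000e+00,  0.00000000e+00,
         1.00000000e+00]])}
wrist {'intrinsics': array([[371.64829954,   0.        , 317.3706764 ],
       [  0.        , 371.64829954, 236.90248862],
       [  0.        ,   0.        ,   1.        ]]), 'mount': array([[ 2.51014715e-06,  9.49405520e-01,  3.14052796e-01,
         8.13026002e-02],
       [ 9.99999990e-01,  4.21693497e-05, -1.35473911e-04,
         1.05301499e-04],
       [-1.41863081e-04,  3.14052793e-01, -9.49405510e-01,
        -1.42282968e-01],
       [ 0.00000000e+00,  0.00000000e+00,  0.00000000e+00,
         1.00000000e+00]])}
```

View pics/top0.png

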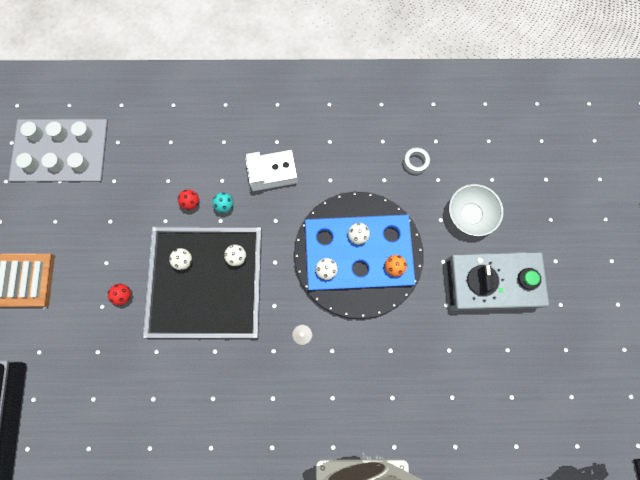

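View pics/scene0.png

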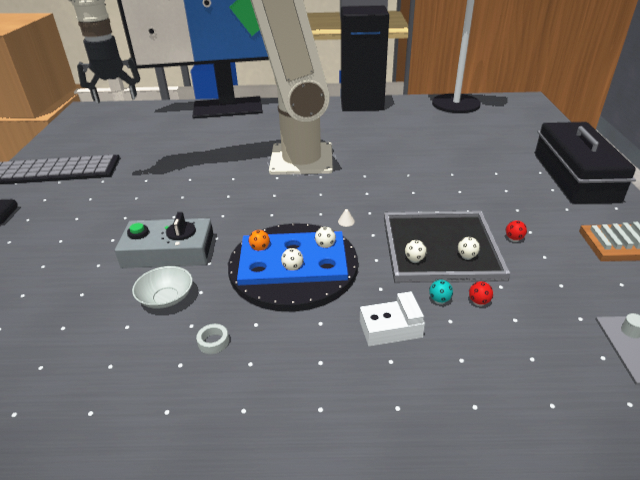

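View pics/wrist0.png

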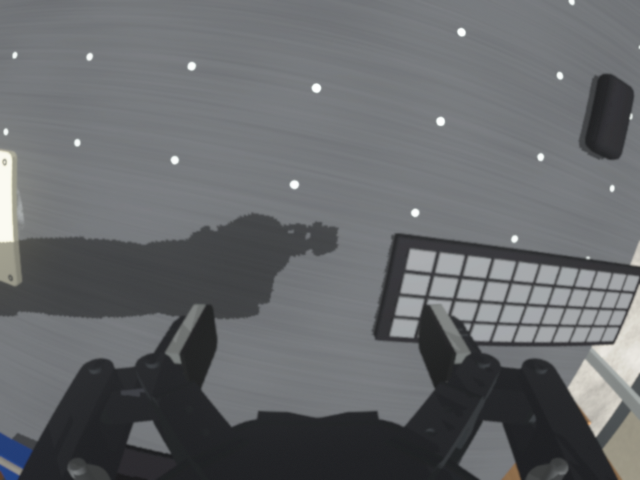

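The top view shows two white spheres on the mat at (180,259) and (235,255), with whites seated at (359,233) and (327,269). Orange is at (396,266), the empty pockets are at (325,237), (391,234) and (361,269), the bowl is at (475,211), and the dial is at (484,280). Next I'll triangulate these from both views.

```bash
cat > h.py <<'E'
import numpy as np, cv2
from workcell import monitor, cams, order
from scipy.spatial.transform import Rotation as R
def ray(name,u,v):
    c=cams.camera_info(name);K=c['intrinsics'];T=c['T']
    d=np.array([(u-K[0,2])/K[0,0],-(v-K[1,2])/K[1,1],-1.0])
    return T[:3,3],T[:3,:3]@d
def plane(name,u,v,z):
    o,d=ray(name,u,v); return o+d*(z-o[2])/d[2]
def proj(name,p):
    c=cams.camera_info(name);K=c['intrinsics'];T=c['T']
    q=T[:3,:3].T@(np.asarray(p)-T[:3,3]); return np.array([K[0,0]*q[0]/-q[2]+K[0,2],K[1,1]*-q[1]/-q[2]+K[1,2]])
def tri(a,b,na='top',nb='scene'):
    o1,d1=ray(na,*a);o2,d2=ray(nb,*b)
    d1=d1/np.linalg.norm(d1);d2=d2/np.linalg.norm(d2)
    s=np.linalg.lstsq(np.c_[d1,-d2],o2-o1,rcond=None)[0]
    p=o1+d1*s[0];q=o2+d2*s[1]; return (p+q)/2,np.linalg.norm(p-q)
def wray(u,v,pos,quat):
    c=cams.camera_info('wrist');K=c['intrinsics'];M=c['mount']
    x=u-K[0,2];y=v-K[1,2];r=np.hypot(x,y);t=r/K[0,0];s=np.sin(t)/max(r,1e-9)
    d=np.array([x*s,-y*s,-np.cos(t)])
    Rt=R.from_quat(quat).as_matrix()
    return pos+Rt@M[:3,3],Rt@M[:3,:3]@d
def wproj(p,pos,quat):
    c=cams.camera_info('wrist');K=c['intrinsics'];M=c['mount']
    q=M[:3,:3].T@(R.from_quat(quat).as_matrix().T@(np.asarray(p)-pos)-M[:3,3])
    rr=np.hypot(q[0],q[1]);t=np.arctan2(rr,-q[2]);return np.array([K[0,2]+K[0,0]*t*q[0]/rr,K[1,2]-K[0,0]*t*q[1]/rr])
def snap(name,tag):
    o=monitor.get_obs();p,d=cams.camera(name);cv2.imwrite(f'pics/{tag}.png',p);np.save(f'pics/{tag}.npy',d);return p,d,o
def blobs(m,amin=30,amax=1e9):
    m=m.astype(np.uint8)*255
    n,l,s,c=cv2.connectedComponentsWithStats(m)
    return [(c[i].round(1),s[i][:5].tolist()) for i in range(1,n) if amin<=s[i][4]<=amax]
def masks(p):
    h=cv2.cvtColor(p,cv2.COLOR_BGR2HSV);H,S,V=[h[...,i].astype(int) for i in range(3)]
    return dict(orange=(H>7)&(H<20)&(S>150)&(V>100),blue=(H>100)&(H<120)&(S>150)&(V>80),green=(H>45)&(H<80)&(S>120)&(V>60),white=(S<40)&(V>175),)
E
python3 - <<'E'
from h import *
for n in ['top','scene']:
    p=cv2.imread(f'pics/{n}0.png')
    for k,m in masks(p).items():
        print(n,k)
        for b in blobs(m,40,3e4):
            if 90<b[0][1]<420:print('  ',b)
t=cv2.imread('pics/top0.png');s=cv2.imread('pics/scene0.png')
a=cv2.resize(t[180:340,290:560],None,fx=2.9,fy=2.9,interpolation=cv2.INTER_CUBIC)
cv2.imwrite('pics/tc.png',a)
cv2.imwrite('pics/sc.png',cv2.resize(s[200:320,110:370],None,fx=3,fy=3,interpolation=cv2.INTER_CUBIC))
E
```

```text
top orange
   (array([395.1, 265.4]), [385, 256, 21, 20, 317])
top blue
   (array([342.9, 274.8]), [305, 220, 109, 71, 287])
   (array([392.2, 231.6]), [382, 224, 20, 19, 127])
   (array([324.3, 234.5]), [314, 226, 21, 20, 126])
   (array([353.3, 242.6]), [346, 232, 20, 16, 67])
   (array([360.7, 266.5]), [351, 259, 19, 19, 107])
   (array([388.7, 273.6]), [382, 262, 20, 17, 65])
   (array([322.1, 278.5]), [314, 271, 21, 12, 54])
top green
   (array([531.4, 277.8]), [524, 271, 16, 15, 196])
top white
   (array([ 57.9, 149.4]), [9, 119, 97, 65, 4578])
   (array([417. , 158.6]), [405, 147, 25, 24, 288])
   (array([270.1, 166.5]), [245, 150, 52, 36, 1350])
   (array([475.8, 209.6]), [449, 184, 55, 52, 2223])
   (array([358.8, 232.9]), [349, 223, 21, 21, 303])
   (array([202. , 283.6]), [143, 227, 118, 111, 1751])
   (array([234.8, 254.6]), [225, 245, 21, 20, 311])
   (array([180.1, 258.3]), [170, 248, 21, 21, 321])
   (array([500.5, 279.8]), [453, 253, 96, 55, 3426])
   (array([326.4, 268.1]), [316, 258, 21, 21, 314])
   (array([  2., 275.]), [0, 261, 7, 36, 156])
   (array([ 12. , 278.
[... 617 characters left out ...]
 [633, 168, 7, 19, 88])
   (array([345.8, 218.9]), [338, 209, 16, 18, 189])
   (array([622.7, 233.3]), [613, 223, 20, 21, 107])
   (array([632.2, 231.3]), [623, 223, 17, 20, 92])
   (array([601.3, 235. ]), [592, 225, 19, 21, 108])
   (array([612. , 234.2]), [603, 224, 19, 21, 108])
   (array([324.5, 235.2]), [315, 227, 20, 18, 242])
   (array([468.6, 245.5]), [458, 237, 21, 18, 252])
   (array([415.2, 248.6]), [405, 240, 21, 18, 256])
   (array([291.2, 257.3]), [281, 248, 21, 20, 269])
   (array([163.4, 284.7]), [132, 266, 60, 39, 1640])
   (array([393.7, 319.3]), [360, 291, 65, 54, 2128])
   (array([633.5, 319.1]), [626, 313, 14, 14, 143])
   (array([211.4, 335.1]), [196, 324, 31, 24, 314])
```

View pics/tc.png

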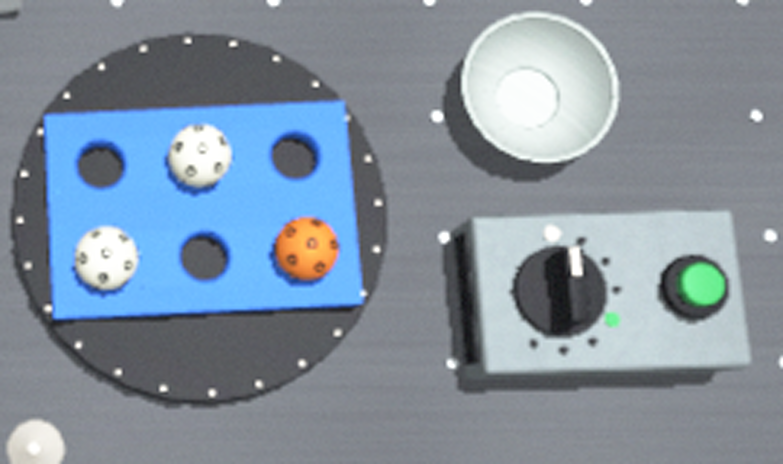

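View pics/sc.png

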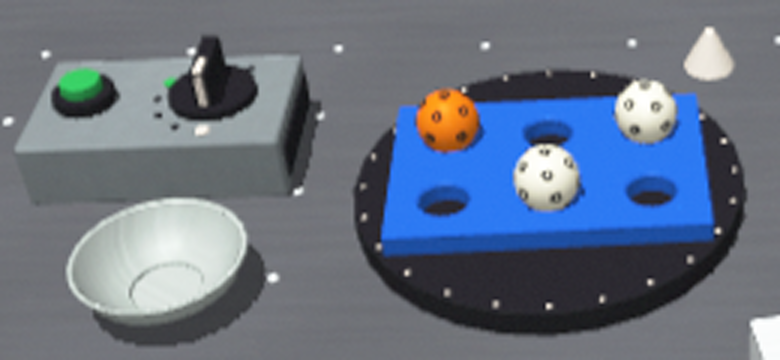

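Run:
```python
from h import *
ctr=lambda b:(b[0]+(b[2]-1)/2,b[1]+(b[3]-1)/2)
P={}
for k,a,b in [('orange',[385,256,21,20],[249,230,20,20]),('wA',[349,223,21,21],[281,248,21,20]),('wB',[316,258,21,21],[314,226,21,20]),
 ('m1',[170,248,21,21],[458,236,21,20]),('m2',[225,245,21,20],[405,239,21,20]),('bowl(rim?)',[449,184,55,52],[132,268,60,39]),('btn',[524,271,16,15],[129,223,15,11])]:
    print(k,*[x.round(4) for x in tri(ctr(a),ctr(b))])
# blue tray top corners
t=cv2.imread('pics/top0.png')
m=masks(t)['blue'].astype(np.uint8); 
h=cv2.cvtColor(t,cv2.COLOR_BGR2HSV);m=((h[...,0]>95)&(h[...,0]<125)&(h[...,1]>110)).astype(np.uint8)
m=cv2.morphologyEx(m,cv2.MORPH_CLOSE,np.ones((5,5)))
cs,_=cv2.findContours(m,0,2);c=max(cs,key=cv2.contourArea)
r=cv2.minAreaRect(c);print(r)
pts=np.array([plane('top',*q,0.038)[:2] for q in c[:,0]]).astype(np.float32)
r=cv2.minAreaRect(pts);print('rect world',r)
d=np.load('pics/top0.npy')
c=cams.camera_info('top')
def pt(u,v):
    o,dd=ray('top',u,v);return o+dd*d[int(v),int(u)]
for q in [(342,254),(376,240),(395,265),(359,233),(180,258),(475,211),(510,265),(510,300),(531,277),(484,285)]:print(q,pt(*q).round(4))
```

```text
orange [ 0.5024 -0.079   0.053 ] 0.0031
wA [ 0.5751 -0.001   0.0561] 0.0023
wB [0.4966 0.0721 0.0569] 0.004
m1 [0.5228 0.398  0.0406] 0.002
m2 [0.5304 0.2761 0.0405] 0.0012
bowl(rim?) [ 0.636  -0.2738  0.031 ] 0.0016
btn [ 0.4714 -0.367   0.07  ] 0.0019
((359.55206298828125, 252.0927734375), (71.96607971191406, 107.8302001953125), 87.27368927001953)
rect world ((0.5367831587791443, -0.00040537863969802856), (0.16414304077625275, 0.2386268526315689), 2.5695929527282715)
(342, 254) [0.5312 0.0376 0.0382]
(376, 240) [ 0.5628 -0.0393  0.0394]
(395, 265) [ 0.5002 -0.0741  0.0721]
(359, 233) [0.5701 0.0022 0.0769]
(180, 258) [0.52   0.3942 0.0565]
(475, 211) [ 0.6402 -0.2802  0.0037]
(510, 265) [ 0.5019 -0.3284  0.0562]
(510, 300) [ 0.4257 -0.3213  0.0563]
(531, 277) [ 0.4725 -0.3617  0.0771]
(484, 285) [ 0.4554 -0.2593  0.0799]
```

```bash
cat >> h.py <<'E'
def go(x,y,z,yaw=None,pose=None):
    o=monitor.get_obs();q=R.from_quat(o['tool_rot']);M=q.as_matrix()
    d=M.T@(np.array([x,y,z])-o['eef_pos']); cur=np.arctan2(M[1,0],M[0,0])
    print('pos',o['eef_pos'].round(4),'yaw',cur.round(4),'w',o['grip_width'].round(4),'t',round(o['clock'],2),'F',o['ft_force'].round(2))
    print('tool shift m',d.round(4),'len',np.linalg.norm(d).round(4), 'turn units about tool z (before turning)', None if yaw is None else (-(yaw-cur)/0.1).round(3))
E
python3 -c "
from h import *
go(0.45,-0.06,0.26,0.0)"
```

```text
Traceback (most recent call last):
  File "h.py", line 40, in go
    print('pos',o['eef_pos'].round(4),'yaw',cur.round(4),'w',o['grip_width'].round(4),'t',round(o['clock'],2),'F',o['ft_force'].round(2))
                                                             ^^^^^^^^^^^^^^^^^^^^^
AttributeError: 'float' object has no attribute 'round'
```

```bash
sed -i "s/o\['grip_width'\].round(4)/round(float(o['grip_width']),4)/" h.py
python3 -c "
from h import *
go(0.45,-0.06,0.26,0.0)"
```

```text
pos [ 0.1118 -0.4869  0.2306] yaw 0.2258 w 0.0855 t 0.15 F [-0.38 -0.75 -0.4 ]
tool shift m [ 0.4251 -0.3404 -0.0288] len 0.5454 turn units about tool z (before turning) 2.258
```

>>> send_rows([
  [0.015,-0.012,-0.002,0],
  [0.03,-0.024,-0.002,0],
  [0.03,-0.024,-0.002,0],
  [0.03,-0.024,-0.002,0],
  [0.03,-0.024,-0.002,0],
  [0.03,-0.024,-0.002,0],
  [0.03,-0.024,-0.002,0],
  [0.03,-0.024,-0.002,0],
  [0.03,-0.024,-0.002,0],
  [0.03,-0.024,-0.002,0],
  [0.03,-0.024,-0.002,0],
  [0.03,-0.024,-0.002,0],
  [0.03,-0.024,-0.002,0],
  [0.03,-0.024,-0.002,0],
  [0.02,-0.016,-0.001,0],
  [0,0,0,0.75],
  [0,0,0,0.75],
  [0,0,0,0.75],
  [0,0,0,0],
  [0,0,0,0],
], claw=0.5)

```text
clock: 2.15
eef_pos: [0.4499, -0.0608, 0.2601]
tool_rot: [1.0, 0.001, -0.0, -0.0]
ft_force: [-0.1, 1.3, -0.5]
grip_width: 0.0643
```

```bash
python3 -c "
from h import *
go(0.45,-0.06,0.26,0.0)
p,d,o=snap('wrist','w1')
"
```

```text
pos [ 0.4499 -0.0608  0.2601] yaw 0.0023 w 0.0643 t 2.15 F [-0.12  1.25 -0.55]
tool shift m [ 0.0001 -0.0008  0.0001] len 0.0008 turn units about tool z (before turning) 0.023
```

View pics/w1.png

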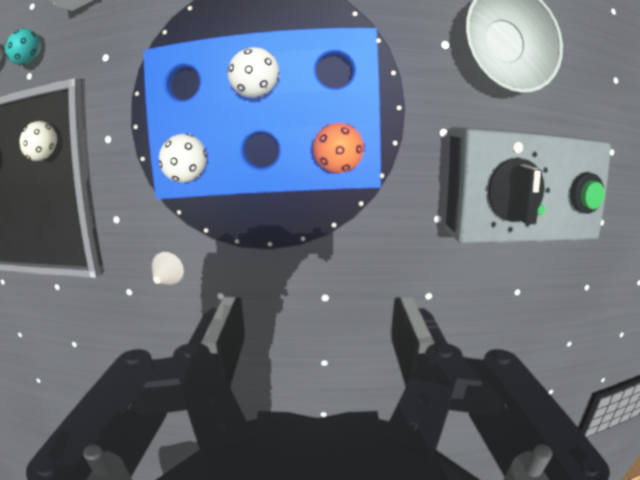

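The wrist view shows orange at (339,148), seated whites at (253,72) and (183,158), and empty pockets at (183,82), (334,69) and (261,149). The dial is at (515,190) with its pointer end at (536,180).

```bash
cat >> h.py <<'E'
def tri2(r1,r2):
    o1,d1=r1;o2,d2=r2;d1=d1/np.linalg.norm(d1);d2=d2/np.linalg.norm(d2)
    s=np.linalg.lstsq(np.c_[d1,-d2],o2-o1,rcond=None)[0];p=o1+d1*s[0];q=o2+d2*s[1];return (p+q)/2,np.linalg.norm(p-q)
def onz(r,z):
    o,d=r;return o+d*(z-o[2])/d[2]
def spheres(p):
    """round white/orange blobs: fill closed mask"""
    h=cv2.cvtColor(p,cv2.COLOR_BGR2HSV)
    out=[]
    for nm,m in (('w',(h[...,1]<50)&(h[...,2]>150)),('o',((h[...,0]<20)&(h[...,1]>130)&(h[...,2]>90)))):
        m=cv2.morphologyEx(m.astype(np.uint8),cv2.MORPH_CLOSE,cv2.getStructuringElement(2,(5,5)))
        cs,_=cv2.findContours(m,0,2)
        for c in cs:
            a=cv2.contourArea(c)
            if a<150:continue
            (x,y),r=cv2.minEnclosingCircle(c)
            if a>0.78*np.pi*r*r:out.append((nm,round(x,1),round(y,1),round(r,1)))
    return out
E
python3 - <<'E'
from h import *
p=cv2.imread('pics/w1.png');o=monitor.get_obs();pos,q=o['eef_pos'],o['tool_rot']
S=spheres(p)
for s in S: print(s,onz(wray(s[1],s[2],pos,q),0.053).round(4))
h=cv2.cvtColor(p,cv2.COLOR_BGR2HSV)
m=((h[...,0]>95)&(h[...,0]<125)&(h[...,1]>150)&(h[...,2]>150)).astype(np.uint8)
# pockets: holes in tray
cs,hr=cv2.findContours(m,cv2.RETR_CCOMP,cv2.CHAIN_APPROX_NONE)
for c,k in zip(cs,hr[0]):
    if k[3]>=0 and cv2.contourArea(c)>200:
        P=np.array([onz(wray(*u,pos,q),0.038)[:2] for u in c[:,0]]).astype(np.float32)
        (x,y),r=cv2.minEnclosingCircle(P);print('hole',c[:,0].mean(0).round(1),round(x,4),round(y,4),round(r,4))
big=max(cs,key=cv2.contourArea)
P=np.array([onz(wray(*u,pos,q),0.038)[:2] for u in big[:,0]]).astype(np.float32)
print(cv2.minAreaRect(P))
T=cv2.imread('pics/top0.png');print('top',spheres(T))
print('tri orange',tri2(wray(339,148,pos,q),ray('top',395,265.5)))
E
```

```text
('w', 166.0, 268.6, 18.1) [0.379  0.1031 0.053 ]
('w', 182.3, 157.7, 23.8) [0.497  0.0716 0.053 ]
('w', 36.3, 140.2, 19.3) [0.5318 0.2617 0.053 ]
('w', 253.0, 72.0, 25.2) [ 0.5762 -0.001   0.053 ]
('o', 338.5, 147.6, 23.8) [ 0.5035 -0.0805  0.053 ]
hole [182.4 157.8] 0.4951 0.0781 0.0291
hole [261.  149.4] 0.5012 -0.0054 0.0184
hole [339. 146.] 0.5039 -0.0825 0.0296
hole [183.7  82.1] 0.5727 0.0735 0.0186
hole [334.1  70.2] 0.5788 -0.0766 0.0188
hole [278.9  70.6] 0.5792 -0.0217 0.0515
((0.5379691123962402, -0.0022685974836349487), (0.161264568567276, 0.23696070909500122), 2.300764560699463)
top [('w', 326.2, 268.6, 10.8), ('w', 358.5, 233.1, 10.7), ('w', 416.9, 159.0, 13.2), ('o', 119.0, 294.5, 11.5), ('o', 395.2, 265.3, 10.4), ('o', 187.9, 199.4, 10.2)]
tri orange (array([ 0.50308802, -0.08016976,  0.04453108]), np.float64(0.002837176778714002))
```

```bash
python3 -c "
from h import *
go(0.503,-0.080,0.12,0.0)"
```

```text
pos [ 0.4499 -0.0608  0.2602] yaw 0.002 w 0.0638 t 2.2 F [0.14 0.74 0.7 ]
tool shift m [0.0531 0.0193 0.1401] len 0.1511 turn units about tool z (before turning) 0.02
```

>>> send_rows([
  [0.01,0.004,0.02,0.02],
  [0.013,0.005,0.03,0],
  [0.013,0.005,0.03,0],
  [0.011,0.003,0.03,0],
  [0.006,0.002,0.02,0],
  [0,0,0.01,0],
  [0,0,0,0],
  [0,0,0,0],
])

```text
clock: 3.0
eef_pos: [0.5031, -0.0799, 0.1211]
tool_rot: [1.0, -0.0, 0.0, 0.0]
ft_force: [0.1, 0.8, -0.4]
grip_width: 0.0641
```

```bash
python3 -c "
from h import *
go(0.503,-0.080,0.04,0.0)
p,d,o=snap('wrist','w2')
pos,q=o['eef_pos'],o['tool_rot']
print(spheres(p),wproj([0.503,-0.08,0.053],pos,q))
for s in spheres(p):print(s,onz(wray(s[1],s[2],pos,q),0.053).round(4))
"
```

```text
pos [ 0.5031 -0.0799  0.1211] yaw -0.001 w 0.0641 t 3.0 F [ 0.14  0.84 -0.41]
tool shift m [-0.0002  0.0001  0.0811] len 0.0811 turn units about tool z (before turning) -0.01
[('w', 97.7, 261.8, 34.0), ('w', 182.7, 137.1, 40.5), ('o', 317.8, 254.4, 38.3)] [317.60496974 255.55341028]
('w', 97.7, 261.8, 34.0) [0.4969 0.0729 0.053 ]
('w', 182.7, 137.1, 40.5) [ 0.5764 -0.0012  0.053 ]
('o', 317.8, 254.4, 38.3) [ 0.5037 -0.0801  0.053 ]
```

View pics/w2.png

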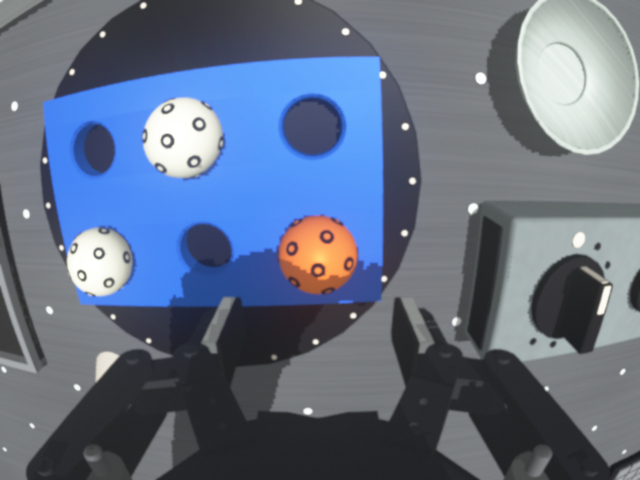

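Orange is at (318,254), centred between the fingers. Both wrist places agree on x, y and height. Descending to grasp.

>>> send_rows([
  [0.0005,0,0.015,0],
  [0,0,0.02,0],
  [0,0,0.02,0],
  [0,0,0.014,0],
  [0,0,0.008,0],
  [0,0,0.003,0],
  [0,0,0,0],
])

```text
clock: 3.75
eef_pos: [0.504, -0.0799, 0.0409]
tool_rot: [1.0, -0.001, 0.001, 0.0]
ft_force: [0.4, -0.7, 0.0]
grip_width: 0.0642
```

>>> send_rows([
  [0,0,0,0],
  [0,0,0,0],
  [0,0,0,0],
  [0,0,0,0],
  [0,0,0,0],
  [0,0,0,0],
], claw=-1)

```text
clock: 4.35
eef_pos: [0.5045, -0.08, 0.0415]
tool_rot: [1.0, -0.001, 0.001, 0.0]
ft_force: [-0.7, -0.4, 5.3]
grip_width: 0.0452
```

```bash
python3 -c "
from h import *
go(0.503,-0.080,0.04,0.0)
p,d,o=snap('wrist','w3')
"
```

```text
pos [ 0.5045 -0.08    0.0415] yaw -0.0012 w 0.0452 t 4.35 F [-0.73 -0.4   5.33]
tool shift m [-0.0015  0.      0.0015] len 0.0021 turn units about tool z (before turning) -0.012
```

View pics/w3.png

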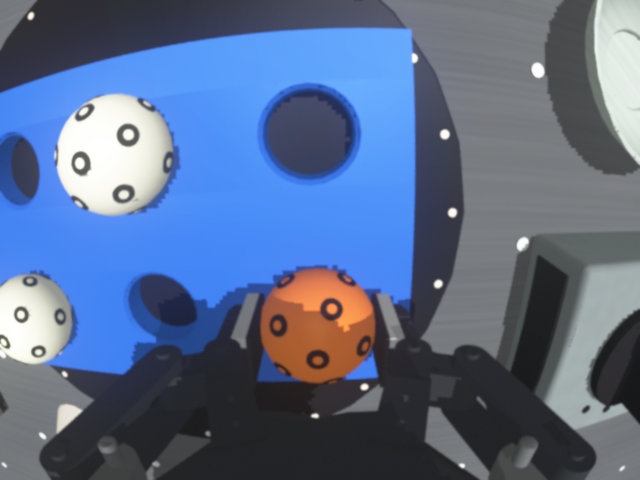

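Orange sits between the pads, but the opening is 45 mm and the force is 5 N up, so the pads bear above the equator. I'll reopen and regrasp 4 mm lower.

>>> send_rows([
  [0,0,0,0],
  [0,0,0,0],
  [0,0,0,0],
  [-0.0005,0,0.002,0],
  [0,0,0.002,0],
  [0,0,0,0],
], claw=0.4)

```text
clock: 5.0
eef_pos: [0.5026, -0.0798, 0.0358]
tool_rot: [1.0, -0.001, -0.001, -0.0]
ft_force: [-0.6, -0.6, 0.3]
grip_width: 0.0597
```

>>> send_rows([
  [0,0,0,0],
  [0,0,0,0],
  [0,0,0,0],
  [0,0,0,0],
  [0,0,0,0],
], claw=-1)

```text
clock: 5.5
eef_pos: [0.5029, -0.0799, 0.0363]
tool_rot: [1.0, -0.001, -0.0, 0.0]
ft_force: [-1.4, -0.4, 0.4]
grip_width: 0.0455
```

>>> send_rows([
  [0,0,-0.005,0],
  [0,0,-0.01,0],
  [0,0,-0.02,0],
  [0,0,-0.03,0],
  [0,0,-0.03,0],
  [0,0,-0.02,0],
  [0,0,0,0],
])

```text
clock: 6.2
eef_pos: [0.5057, -0.0802, 0.1556]
tool_rot: [1.0, -0.001, 0.004, 0.001]
ft_force: [0.9, -1.1, -0.3]
grip_width: 0.0455
```

Run:
```python
from h import *
print(plane('top',476,209.5,0.038))
p=cv2.imread('pics/top0.png');h=cv2.cvtColor(p,cv2.COLOR_BGR2HSV)
m=((h[...,1]<50)&(h[...,2]>150))[170:250,440:515].astype(np.uint8)
cs,_=cv2.findContours(m,0,1);c=max(cs,key=cv2.contourArea)
P=np.array([plane('top',u[0]+440,u[1]+170,0.038)[:2] for u in c[:,0]]).astype(np.float32);print(cv2.minEnclosingCircle(P))
p,d,o=snap('wrist','w4')
go(0.638,-0.276,0.14,0)
```

```text
[ 0.63374919 -0.27039313  0.038     ]
((0.6375547647476196, -0.2704261243343353), 0.0654330775141716)
pos [ 0.5045 -0.08    0.1535] yaw -0.0012 w 0.0453 t 6.25 F [-0.89  0.16 -1.91]
tool shift m [0.1337 0.1958 0.0143] len 0.2375 turn units about tool z (before turning) -0.012
```

View pics/w4.png

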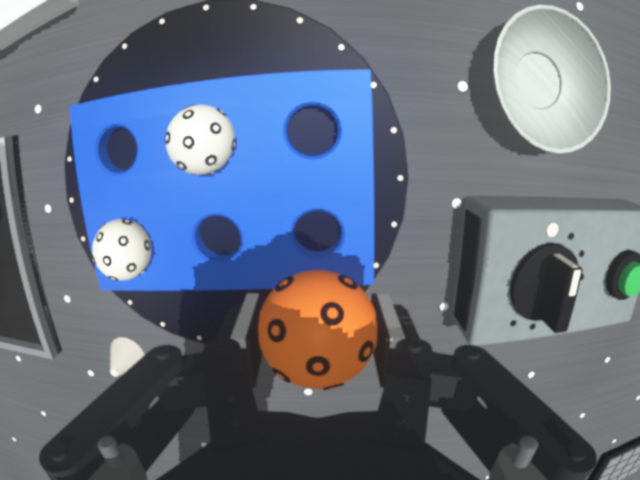

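Orange is held at (318,328) and its pocket at (318,232) is empty. Moving over the bowl.

>>> send_rows([
  [0.01,0.015,0,0],
  [0.02,0.03,0,0],
  [0.025,0.036,0,0],
  [0.025,0.036,0,0],
  [0.022,0.034,0,0],
  [0.018,0.026,0,0],
  [0.01,0.014,0,0],
  [0.002,0.002,0,0],
  [0,0,0,0],
  [0,0,0,0],
])

```text
clock: 7.25
eef_pos: [0.634, -0.2718, 0.1505]
tool_rot: [1.0, -0.0, -0.001, -0.001]
ft_force: [-0.1, -0.3, -0.5]
grip_width: 0.0456
```

Run:
```python
from h import *
go(0.636,-0.273,0.03,0)
p,d,o=snap('wrist','w5')
snap('top','t5');snap('scene','s5')
```

```text
pos [ 0.634  -0.2718  0.1505] yaw -0.0004 w 0.0456 t 7.25 F [-0.09 -0.29 -0.47]
tool shift m [0.0023 0.0013 0.1205] len 0.1205 turn units about tool z (before turning) -0.004
```

View pics/w5.png

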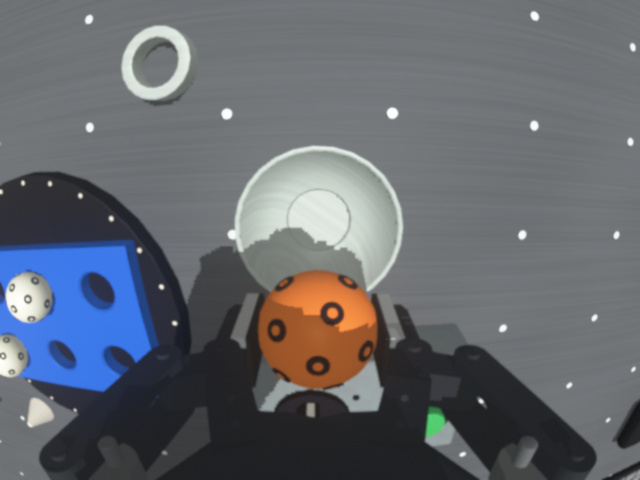

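View pics/s5.png

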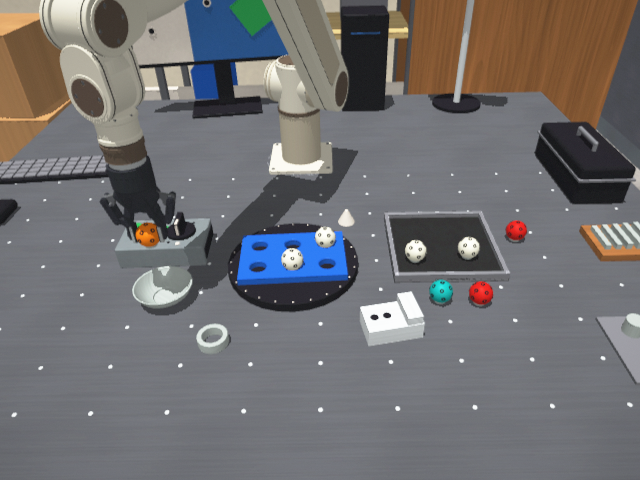

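Run:
```python
from h import *
o=monitor.get_obs();pos,q=o['eef_pos'],o['tool_rot']
for z in(0.003,0.006):print(onz(wray(319,219.5,pos,q),z))
print(onz(wray(319,147,pos,q),.038),onz(wray(236,219,pos,q),.038),onz(wray(402,219,pos,q),.038))
```

```text
[ 0.63441748 -0.27324235  0.003     ]
[ 0.63525665 -0.27322829  0.006     ]
[ 0.69587589 -0.27303387  0.038     ] [ 0.64480452 -0.21284435  0.038     ] [ 0.64480363 -0.33343455  0.038     ]
```

The bowl centre is confirmed at (0.635, -0.273), the bowl bottom showing at pixel (319,219). Lowering.

>>> send_rows([
  [0.001,0.001,0.02,0],
  [0,0,0.03,0],
  [0,0,0.03,0],
  [0,0,0.02,0],
  [0,0,0.012,0],
  [0,0,0.006,0],
  [0,0,0.004,0],
  [0,0,0.002,0],
  [0,0,0,0],
  [0,0,0,0],
])

```text
clock: 8.4
eef_pos: [0.6364, -0.2743, 0.0283]
tool_rot: [1.0, -0.001, 0.001, 0.0]
ft_force: [0.3, 0.2, -1.3]
grip_width: 0.0457
```

>>> send_rows([
  [-0.0005,-0.001,0.004,0],
  [0,0,0.003,0],
  [0,0,0.001,0],
  [0,0,0,0],
  [0,0,0,0],
])

```text
clock: 8.9
eef_pos: [0.6353, -0.273, 0.0192]
tool_rot: [1.0, -0.001, -0.0, -0.0]
ft_force: [0.7, 1.1, -0.2]
grip_width: 0.0455
```

>>> send_rows([
  [0,0,0,0],
  [0,0,0,0],
  [0,0,0,0],
  [0,0,0,0],
], claw=0.25)

```text
clock: 9.3
eef_pos: [0.6354, -0.273, 0.0195]
tool_rot: [1.0, -0.001, 0.0, 0.0]
ft_force: [0.5, 0.2, 0.8]
grip_width: 0.0533
```

Now raise straight up and look.

>>> send_rows([
  [0,0,-0.005,0],
  [0,0,-0.01,0],
  [0,0,-0.02,0],
  [0,0,-0.03,0],
  [0,0,-0.04,0],
  [0,0,-0.04,0],
  [0,0,-0.03,0],
  [0,0,0,0],
])

```text
clock: 10.1
eef_pos: [0.6382, -0.2742, 0.2025]
tool_rot: [1.0, -0.001, 0.006, 0.003]
ft_force: [0.9, -0.4, 0.3]
grip_width: 0.0535
```

Run:
```python
from h import *
p,d,o=snap('wrist','w6');p,d,o2=snap('top','t6')
print(spheres(p))
go(0.48,0.30,0.24,0)
```

```text
[('w', 302.0, 334.0, 9.4), ('w', 326.3, 268.2, 10.4), ('w', 358.8, 232.8, 10.3), ('w', 416.7, 159.5, 12.6), ('o', 118.9, 294.6, 11.4), ('o', 475.0, 209.5, 10.3), ('o', 188.0, 199.3, 10.1)]
pos [ 0.636  -0.2733  0.1965] yaw -0.0012 w 0.0537 t 10.2 F [-0.11 -0.22  0.02]
tool shift m [-0.1565 -0.573  -0.0449] len 0.5957 turn units about tool z (before turning) -0.012
```

View pics/w6.png

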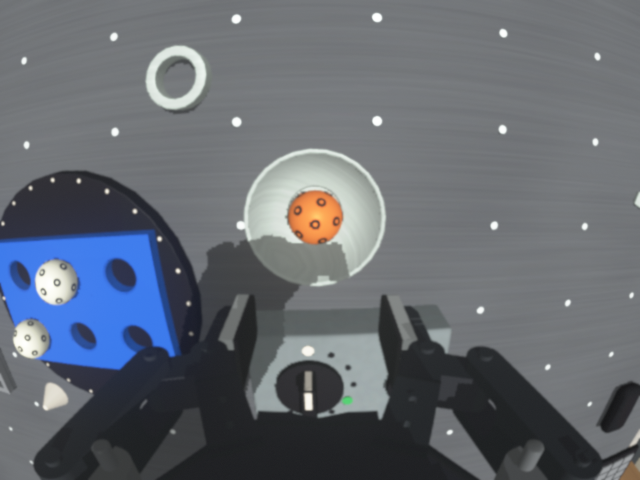

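View pics/t6.png

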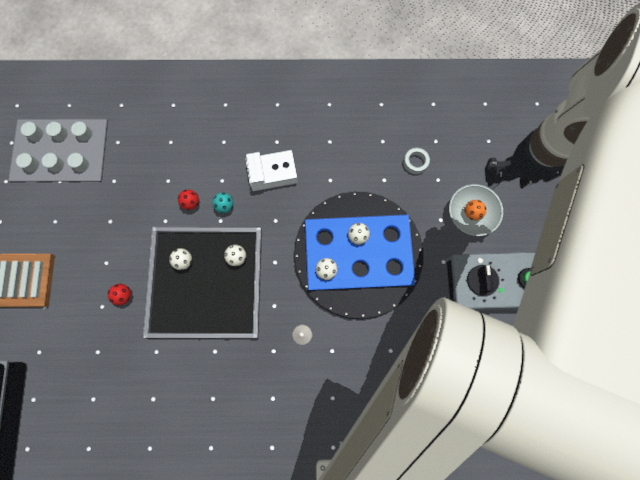

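The orange sphere stands in the bowl: (316,217) in the wrist view, (475,210) in the top view. Now to the mat.

>>> send_rows([
  [-0.005,-0.02,-0.004,0],
  [-0.01,-0.037,-0.004,0],
  [-0.01,-0.037,-0.004,0],
  [-0.01,-0.037,-0.004,0],
  [-0.01,-0.037,-0.004,0],
  [-0.01,-0.037,-0.004,0],
  [-0.01,-0.037,-0.004,0],
  [-0.01,-0.037,-0.004,0],
  [-0.01,-0.037,-0.004,0],
  [-0.01,-0.037,-0.004,0],
  [-0.01,-0.037,0,0],
  [-0.01,-0.037,0,0],
  [-0.01,-0.037,0,0],
  [-0.01,-0.037,0,0],
  [-0.01,-0.037,0,0],
  [-0.008,-0.025,0,0],
  [-0.003,-0.01,0,0],
  [0,0,0,0],
  [0,0,0,0],
], claw=0.5)

```text
clock: 12.1
eef_pos: [0.4695, 0.1408, 0.2502]
tool_rot: [0.992, 0.109, -0.007, -0.059]
ft_force: [-0.5, -0.3, -0.6]
grip_width: 0.0639
```

Run:
```python
from h import *
p,d,o=snap('wrist','w7');pos,q=o['eef_pos'],o['tool_rot']
for s in spheres(p):print(s,onz(wray(s[1],s[2],pos,q),0.035).round(4))
go(0.48,0.30,0.24,0)
```

```text
('w', 334.8, 289.6, 19.3) [0.374  0.1267 0.035 ]
('w', 421.0, 196.3, 25.4) [0.494  0.0681 0.035 ]
('w', 514.0, 137.3, 25.1) [ 0.5775 -0.0082  0.035 ]
('w', 224.2, 112.1, 24.0) [0.5313 0.2767 0.035 ]
('w', 125.4, 104.8, 21.6) [0.5231 0.3986 0.035 ]
('o', 48.9, 153.9, 17.2) [0.4485 0.5217 0.035 ]
pos [0.4696 0.1407 0.2501] yaw 0.2181 w 0.0637 t 12.15 F [ 0.05 -0.58 -0.52]
tool shift m [ 0.0446 -0.151   0.0283] len 0.16 turn units about tool z (before turning) 2.181
```

View pics/w7.png

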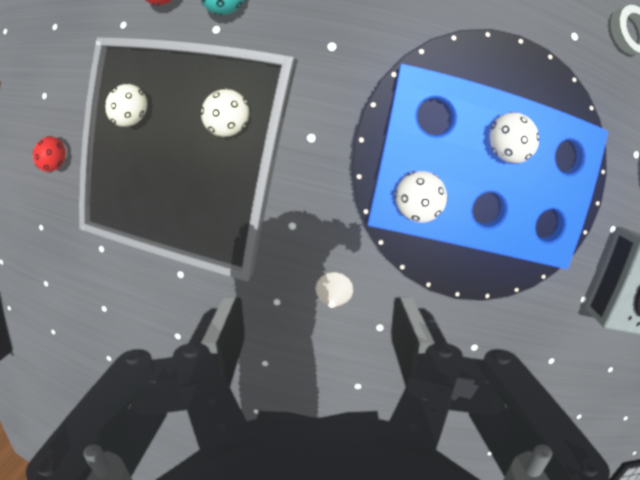

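>>> send_rows([
  [0,0,0,0],
  [0,0,0,0],
  [0,0,0,0],
])

```text
clock: 12.45
eef_pos: [0.4695, 0.1407, 0.25]
tool_rot: [0.992, 0.109, -0.007, -0.059]
ft_force: [1.1, -0.9, 0.4]
grip_width: 0.0641
```

Run:
```python
from h import *
o=monitor.get_obs();print(o['joint_pos'].round(3),R.from_quat(o['tool_rot']).as_matrix().round(3))
```

```text
[0.217 0.213 0.013 1.372 0.12  3.141] [[ 0.976  0.215 -0.027]
 [ 0.216 -0.969  0.116]
 [-0.002 -0.12  -0.993]]
```

Joint 6 ran into its limit and tilted the tool. I'll turn back away from the limit and check whether the tilt clears.

>>> send_rows([
  [0,0,0,-0.6],
  [0,0,0,-0.8],
  [0,0,0,-0.8],
  [0,0,0,-0.8],
  [0,0,0,0],
  [0,0,0,0],
])

```text
clock: 13.05
eef_pos: [0.4693, 0.1409, 0.2502]
tool_rot: [0.965, 0.255, 0.002, -0.06]
ft_force: [0.2, -0.6, 0.4]
grip_width: 0.0642
```

Run:
```python
from h import *
o=monitor.get_obs();print(o['joint_pos'].round(3),R.from_quat(o['tool_rot']).as_matrix().round(3))
go(0.48,0.3,.25)
```

```text
[0.218 0.213 0.013 1.372 0.12  2.842] [[ 0.87   0.492 -0.027]
 [ 0.492 -0.863  0.117]
 [ 0.034 -0.115 -0.993]]
pos [0.4693 0.1409 0.2502] yaw 0.5148 w 0.0642 t 13.05 F [ 0.16 -0.64  0.36]
tool shift m [ 0.0876 -0.132   0.0184] len 0.1594 turn units about tool z (before turning) None
```

The tilt stays: it is a pure joint-5 lean of 0.12 rad towards +y. At joint 6's other limit, moves to −y should lean the tool back, so I'll turn to that limit first.

>>> send_rows([
  [0,0,0,-1],
  [0,0,0,-1],
  [0,0,0,-1],
  [0,0,0,-1],
  [0,0,0,-1],
  [0,0,0,-1],
  [0,0,0,-1],
  [0,0,0,-1],
  [0,0,0,-1],
  [0,0,0,-1],
  [0,0,0,-1],
  [0,0,0,-1],
  [0,0,0,-1],
  [0,0,0,-1],
  [0,0,0,-1],
  [0,0,0,-1],
  [0,0,0,-1],
  [0,0,0,-1],
  [0,0,0,-1],
  [0,0,0,-1],
])

```text
clock: 15.05
eef_pos: [0.4693, 0.141, 0.2502]
tool_rot: [0.305, 0.951, 0.051, -0.031]
ft_force: [0.6, 0.4, -0.7]
grip_width: 0.0642
```

>>> send_rows([
  [0,0,0,-1],
  [0,0,0,-1],
  [0,0,0,-1],
  [0,0,0,-1],
  [0,0,0,-1],
  [0,0,0,-1],
  [0,0,0,-1],
  [0,0,0,-1],
  [0,0,0,-1],
  [0,0,0,-1],
  [0,0,0,-1],
  [0,0,0,-1],
  [0,0,0,-1],
  [0,0,0,-1],
  [0,0,0,-1],
  [0,0,0,-1],
  [0,0,0,-1],
  [0,0,0,-1],
  [0,0,0,-1],
  [0,0,0,-1],
])

```text
clock: 17.05
eef_pos: [0.4693, 0.141, 0.2502]
tool_rot: [-0.635, 0.77, 0.054, 0.027]
ft_force: [0.7, 0.0, -0.3]
grip_width: 0.0642
```

>>> send_rows([
  [0,0,0,-1],
  [0,0,0,-1],
  [0,0,0,-1],
  [0,0,0,-1],
  [0,0,0,-1],
  [0,0,0,-1],
  [0,0,0,-1],
  [0,0,0,-1],
  [0,0,0,-1],
  [0,0,0,-1],
  [0,0,0,-1],
  [0,0,0,-1],
  [0,0,0,-1],
  [0,0,0,-1],
  [0,0,0,-1],
  [0,0,0,-1],
  [0,0,0,-1],
  [0,0,0,-1],
  [0,0,0,-1],
  [0,0,0,0],
])

```text
clock: 19.05
eef_pos: [0.4693, 0.141, 0.2502]
tool_rot: [0.996, 0.067, -0.01, -0.059]
ft_force: [-0.6, -0.2, 0.3]
grip_width: 0.064
```

```bash
cat >> h.py <<'E'
def st():
    o=monitor.get_obs();print('j',o['joint_pos'].round(3),'z',R.from_quat(o['tool_rot']).as_matrix()[:,2].round(4),'p',o['eef_pos'].round(4),'t',o['clock'])
E
python3 -c "
from h import *
st();go(0.4693,0.05,.25)"
```

```text
j [ 0.218  0.213  0.012  1.372  0.12  -3.058] z [-0.0273  0.1165 -0.9928] p [0.4693 0.141  0.2502] t 19.05
pos [0.4693 0.141  0.2502] yaw 0.1347 w 0.064 t 19.05 F [-0.61 -0.23  0.31]
tool shift m [-0.0122  0.0895 -0.0104] len 0.091 turn units about tool z (before turning) None
```

>>> send_rows([
  [-0.001,0.01,-0.001,0],
  [-0.001,0.01,-0.001,0],
  [-0.001,0.01,-0.001,0],
  [-0.001,0.01,-0.001,0],
  [-0.001,0.01,-0.001,0],
  [-0.001,0.01,-0.001,0],
  [0,0,0,0],
])

```text
clock: 19.75
eef_pos: [0.47, 0.0909, 0.2491]
tool_rot: [0.997, 0.06, -0.009, -0.055]
ft_force: [0.2, -0.6, 0.1]
grip_width: 0.0641
```

```bash
python3 -c "
from h import *
st()"
```

```text
j [ 0.121  0.199 -0.007  1.376  0.11  -3.141] z [-0.0244  0.108  -0.9939] p [0.47   0.0909 0.2491] t 19.75
```

Works: the lean is falling. Continuing.

>>> send_rows([
  [-0.001,0.01,-0.001,0],
  [-0.001,0.01,-0.001,0],
  [-0.001,0.01,-0.001,0],
  [-0.001,0.01,-0.001,0],
  [-0.001,0.01,-0.001,0],
  [-0.001,0.01,-0.001,0],
  [0,0,0,0],
])

```text
clock: 20.45
eef_pos: [0.4672, 0.0622, 0.2492]
tool_rot: [0.998, 0.038, -0.007, -0.042]
ft_force: [-0.3, 0.2, 0.8]
grip_width: 0.064
```

```bash
python3 -c "
from h import *
st()"
```

```text
j [ 0.078  0.185 -0.022  1.375  0.084 -3.141] z [-0.0177  0.083  -0.9964] p [0.4672 0.0622 0.2492] t 20.45
```

>>> send_rows([
  [0,0.01,0,0],
  [0,0.01,0,0],
  [0,0.01,0,0],
  [0,0.01,0,0],
  [0,0.01,0,0],
  [0,0.01,0,0],
  [0,0.01,0,0],
  [0,0.01,0,0],
  [0,0.01,0,0],
  [0,0.01,0,0],
  [0,0.01,0,0],
  [0,0.01,0,0],
  [0,0.01,0,0],
  [0,0.01,0,0],
  [0,0,0,0],
])

```text
clock: 21.95
eef_pos: [0.4698, -0.0029, 0.2412]
tool_rot: [1.0, -0.011, -0.006, -0.012]
ft_force: [0.5, 0.2, -0.7]
grip_width: 0.0642
```

```bash
python3 -c "
from h import *
st()"
```

```text
j [-0.021  0.186 -0.039  1.357  0.023 -3.141] z [-0.0111  0.0235 -0.9997] p [ 0.4698 -0.0029  0.2412] t 21.95
```

>>> send_rows([
  [0,0.01,0,0],
  [0,0.01,0,0],
  [0,0.01,0,0],
  [0,0.01,0,0],
  [0,0,0,0],
])

```text
clock: 22.45
eef_pos: [0.4693, -0.0216, 0.2405]
tool_rot: [1.0, -0.025, -0.006, -0.003]
ft_force: [0.8, -0.4, -0.1]
grip_width: 0.0643
```

```bash
python3 -c "
from h import *
st()"
```

```text
j [-0.05   0.186 -0.04   1.356  0.006 -3.141] z [-0.0113  0.0064 -0.9999] p [ 0.4693 -0.0216  0.2405] t 22.45
```

>>> send_rows([
  [0,0.012,0,0],
  [0,0,0,0.5],
  [0,0,0,1],
  [0,0,0,1],
  [0,0,0,1],
  [0,0,0,1],
  [0,0,0,1],
  [0,0,0,1],
  [0,0,0,1],
  [0,0,0,1],
  [0,0,0,1],
  [0,0,0,1],
  [0,0,0,1],
  [0,0,0,1],
  [0,0,0,1],
  [0,0,0,1],
  [0,0,0,1],
  [0,0,0,1],
  [0,0,0,1],
  [0,0,0,1],
])

```text
clock: 24.45
eef_pos: [0.4691, -0.0269, 0.2405]
tool_rot: [-0.576, 0.817, 0.004, -0.004]
ft_force: [0.6, 0.3, 0.2]
grip_width: 0.0642
```

>>> send_rows([
  [0,0,0,1],
  [0,0,0,1],
  [0,0,0,1],
  [0,0,0,1],
  [0,0,0,1],
  [0,0,0,1],
  [0,0,0,1],
  [0,0,0,1],
  [0,0,0,1],
  [0,0,0,1],
  [0,0,0,1],
  [0,0,0,1],
  [0,0,0,1],
  [0,0,0,1],
  [0,0,0,1],
  [0,0,0,1],
  [0,0,0,1],
  [0,0,0,1],
  [0,0,0,1],
  [0,0,0,1],
])

```text
clock: 26.45
eef_pos: [0.4691, -0.0269, 0.2405]
tool_rot: [0.376, 0.927, -0.002, -0.006]
ft_force: [0.5, -0.3, -0.1]
grip_width: 0.064
```

```bash
python3 -c "
from h import *
st(); go(.47,.28,.26,2.356)"
```

```text
j [-5.800e-02  1.860e-01 -4.000e-02  1.356e+00  1.000e-03  7.140e-01] z [-0.0115  0.0013 -0.9999] p [ 0.4691 -0.0269  0.2405] t 26.45
pos [ 0.4691 -0.0269  0.2405] yaw 2.3703 w 0.064 t 26.45 F [ 0.5  -0.26 -0.1 ]
tool shift m [ 0.2135  0.2205 -0.0191] len 0.3075 turn units about tool z (before turning) 0.143
```

Upright again, with 0.012 rad of tilt left. Moving to the mat with joint 6 well inside its range.

>>> send_rows([
  [0.012,0.012,-0.002,0.14],
  [0.025,0.026,-0.002,0],
  [0.025,0.026,-0.002,0],
  [0.025,0.026,-0.002,0],
  [0.025,0.026,-0.002,0],
  [0.025,0.026,-0.002,0],
  [0.025,0.026,-0.002,0],
  [0.025,0.026,-0.002,0],
  [0.018,0.018,0,0],
  [0.008,0.008,0,0],
  [0,0,0,0],
  [0,0,0,0],
])

```text
clock: 27.65
eef_pos: [0.4726, 0.2785, 0.2567]
tool_rot: [0.381, 0.925, -0.002, -0.006]
ft_force: [-0.5, -0.1, 0.8]
grip_width: 0.0641
```

Run:
```python
from h import *
p,d,o=snap('wrist','w8');pos,q=o['eef_pos'],o['tool_rot'];st()
for s in spheres(p):print(s,onz(wray(s[1],s[2],pos,q),0.035).round(4))
```

```text
j [0.528 0.338 0.204 1.447 0.007 1.31 ] z [-1.180e-02  7.000e-04 -9.999e-01] p [0.4727 0.2782 0.2569] t 27.7
('w', 357.0, 242.4, 23.3) [0.5317 0.2758 0.035 ]
('w', 438.8, 156.1, 23.8) [0.5238 0.3983 0.035 ]
('o', 503.4, 250.6, 19.9) [0.6584 0.3896 0.035 ]
('o', 473.3, 19.3, 22.4) [0.4449 0.5276 0.035 ]
```

View pics/w8.png

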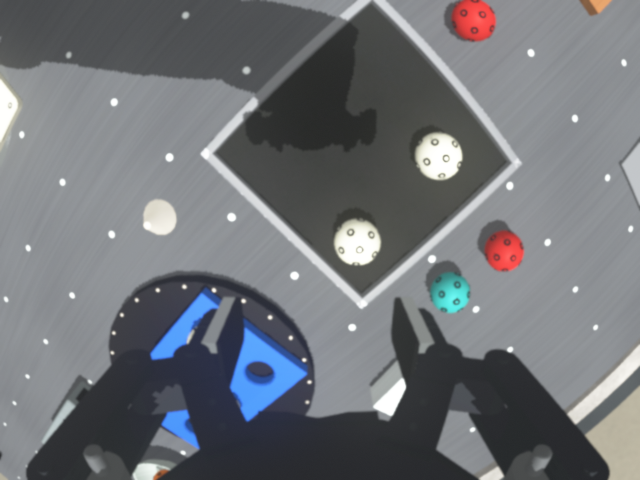

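Two white spheres show at (357,242) and (439,156), where earlier views put them. Red and turquoise ones are outside. Going above the nearer one.

Run:
```python
from h import *
go(.5317,.2758,.11,2.356)
```

```text
pos [0.4727 0.2782 0.2569] yaw 2.3594 w 0.0644 t 27.7 F [-0.02  0.45 -0.8 ]
tool shift m [-0.0448  0.0411  0.1461] len 0.1583 turn units about tool z (before turning) 0.034
```

>>> send_rows([
  [-0.008,0.008,0.02,0.03],
  [-0.012,0.011,0.03,0],
  [-0.012,0.011,0.035,0],
  [-0.009,0.008,0.031,0],
  [-0.004,0.003,0.02,0],
  [0,0,0.01,0],
  [0,0,0,0],
  [0,0,0,0],
])

```text
clock: 28.5
eef_pos: [0.5322, 0.2766, 0.1114]
tool_rot: [0.382, 0.924, -0.001, -0.005]
ft_force: [0.6, 0.4, -0.4]
grip_width: 0.0644
```

Run:
```python
from h import *
p,d,o=snap('wrist','w9');pos,q=o['eef_pos'],o['tool_rot'];st()
for s in spheres(p):print(s,onz(wray(s[1],s[2],pos,q),0.035).round(4))
go(.5317,.2758,.0185,2.356)
```

```text
j [0.476 0.515 0.092 1.155 0.007 1.261] z [-0.0092  0.0028 -1.    ] p [0.5325 0.2771 0.112 ] t 28.55
('w', 316.2, 249.1, 39.4) [0.5314 0.2765 0.035 ]
('w', 449.2, 105.7, 40.5) [0.5235 0.3974 0.035 ]
('o', 547.4, 260.4, 30.8) [0.657  0.3887 0.035 ]
pos [0.5325 0.2771 0.112 ] yaw 2.3573 w 0.0643 t 28.55 F [-0.52 -0.89 -0.34]
tool shift m [-0.0011 -0.001   0.0935] len 0.0935 turn units about tool z (before turning) 0.013
```

View pics/w9.png

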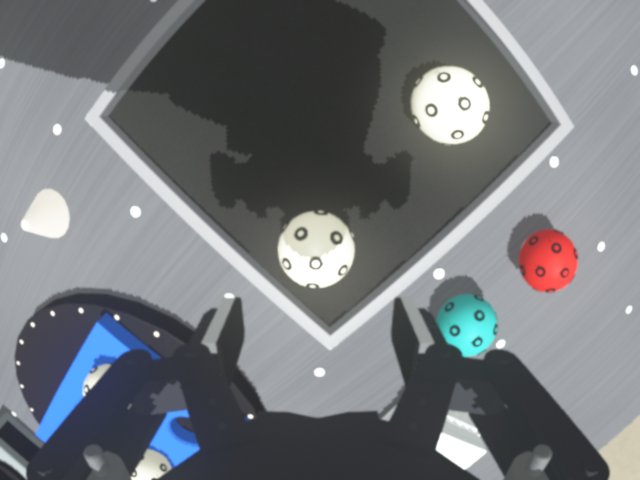

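The sphere is at (316,249), between the fingers. Descending slowly.

>>> send_rows([
  [-0.0007,-0.0008,0.015,0],
  [0,0,0.02,0],
  [0,0,0.02,0],
  [0,0,0.016,0],
  [0,0,0.01,0],
  [0,0,0.006,0],
  [0,0,0.004,0],
  [0,0,0.0025,0],
  [0,0,0,0],
  [0,0,0,0],
])

```text
clock: 29.55
eef_pos: [0.531, 0.2762, 0.0172]
tool_rot: [0.382, 0.924, -0.001, -0.005]
ft_force: [0.0, -0.6, -0.4]
grip_width: 0.0639
```

Run:
```python
from h import *
go(.5316,.2762,.0185,2.356)
```

```text
pos [0.531  0.2762 0.0172] yaw 2.3577 w 0.0639 t 29.55 F [ 0.   -0.58 -0.42]
tool shift m [-0.0004  0.0004 -0.0013] len 0.0014 turn units about tool z (before turning) 0.017
```

Good. Close gently.

>>> send_rows([
  [0,0.0004,-0.0013,0],
  [0,0,0,0],
  [0,0,0,0],
  [0,0,0,0],
], claw=0.2)

```text
clock: 29.95
eef_pos: [0.531, 0.2763, 0.0181]
tool_rot: [0.382, 0.924, -0.001, -0.006]
ft_force: [0.4, 0.2, -0.9]
grip_width: 0.0513
```

>>> send_rows([
  [0,0,0,0],
  [0,0,0,0],
  [0,0,0,0],
  [0,0,0,0],
  [0,0,0,0],
], claw=-1)

```text
clock: 30.45
eef_pos: [0.5313, 0.2764, 0.0185]
tool_rot: [0.382, 0.924, -0.001, -0.005]
ft_force: [-1.4, 0.1, 4.8]
grip_width: 0.0456
```

>>> send_rows([
  [0,0,-0.002,0],
  [0,0,-0.005,0],
  [0,0,-0.01,0],
  [0,0,-0.02,0],
  [0,0,-0.03,0],
  [0,0,-0.03,0],
  [0,0,-0.02,0],
  [0,0,-0.01,0],
  [0,0,0,0],
  [0,0,0,0],
])

```text
clock: 31.45
eef_pos: [0.5319, 0.2759, 0.1441]
tool_rot: [0.382, 0.924, -0.002, -0.006]
ft_force: [0.6, 0.7, -0.2]
grip_width: 0.0453
```

Run:
```python
from h import *
st();p,d,o=snap('wrist','w10');pos,q=o['eef_pos'],o['tool_rot']
Rt=R.from_quat(q).as_matrix()
for s in spheres(p):
    print(s,onz(wray(s[1],s[2],pos,q),pos[2]+.0165).round(4))
go(.503,-.080,.15,2.356)
```

```text
j [0.475 0.492 0.143 1.232 0.007 1.259] z [-1.280e-02  9.000e-04 -9.999e-01] p [0.5319 0.2759 0.1441] t 31.45
('w', 436.0, 106.2, 35.4) [0.5006 0.3656 0.1606]
('o', 528.5, 246.5, 28.0) [0.5681 0.3609 0.1606]
pos [0.5315 0.2757 0.1435] yaw 2.3576 w 0.0457 t 31.5 F [-0.62 -0.37 -0.3 ]
tool shift m [-0.2309 -0.2721 -0.0062] len 0.3569 turn units about tool z (before turning) 0.016
```

View pics/w10.png

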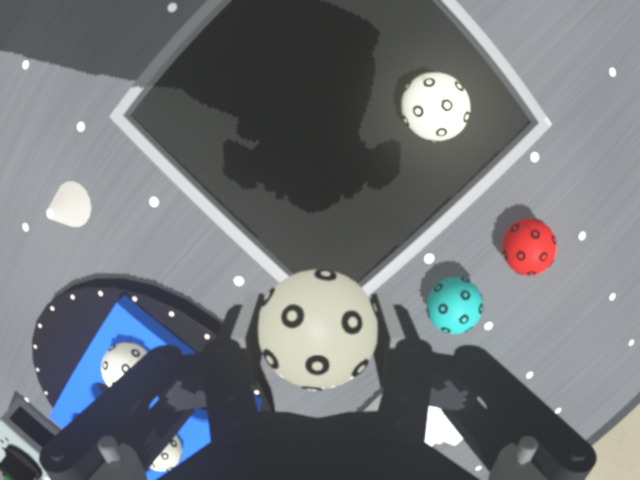

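The sphere is held at (318,328), the same spot in the grip as the orange was. Carrying it to the freed pocket.

>>> send_rows([
  [-0.008,-0.01,-0.002,0],
  [-0.018,-0.021,-0.004,0],
  [-0.024,-0.028,0,0],
  [-0.024,-0.028,0,0],
  [-0.024,-0.028,0,0],
  [-0.024,-0.028,0,0],
  [-0.024,-0.028,0,0],
  [-0.024,-0.028,0,0],
  [-0.024,-0.028,0,0],
  [-0.018,-0.021,0,0],
  [-0.011,-0.014,0,0],
  [-0.006,-0.007,0,0],
  [-0.002,-0.003,0,0],
  [0,0,0,0],
  [0,0,0,0],
])

```text
clock: 33.0
eef_pos: [0.5039, -0.0789, 0.1506]
tool_rot: [0.382, 0.924, -0.001, -0.006]
ft_force: [-0.6, 0.8, -1.1]
grip_width: 0.0456
```

```bash
cat >> h.py <<'E'
def holes(p,pos,q,z=0.038):
    h=cv2.cvtColor(p,cv2.COLOR_BGR2HSV)
    m=((h[...,0]>95)&(h[...,0]<125)&(h[...,1]>150)&(h[...,2]>60)).astype(np.uint8)
    cs,hr=cv2.findContours(m,cv2.RETR_CCOMP,cv2.CHAIN_APPROX_NONE)
    for c,k in zip(cs,hr[0]):
        if k[3]>=0 and cv2.contourArea(c)>300:
            P=np.array([onz(wray(*u,pos,q),z)[:2] for u in c[:,0]]).astype(np.float32)
            (x,y),r=cv2.minEnclosingCircle(P);print('hole',c[:,0].mean(0).round(1),round(x,4),round(y,4),round(r,4))
E
python3 - <<'E'
from h import *
st();p,d,o=snap('wrist','w11');holes(p,o['eef_pos'],o['tool_rot'])
go(.503,-.080,.0365,2.356)
E
```

```text
j [-0.155  0.319 -0.104  1.159  0.     0.628] z [-0.0119  0.0019 -0.9999] p [ 0.5039 -0.0789  0.1506] t 33.0
hole [316.6 228.6] 0.5011 -0.0774 0.0178
hole [354.3 220.8] 0.5177 -0.0551 0.0135
hole [466.1 234.9] 0.5856 0.0017 0.0312
hole [518.8 156.7] 0.5681 0.0717 0.0173
hole [387.6 154.7] 0.4977 -0.0045 0.0175
hole [470.2  81.2] 0.5006 0.0787 0.0301
pos [ 0.504  -0.0788  0.1506] yaw 2.359 w 0.0453 t 33.05 F [ 0.04  0.41 -0.9 ]
tool shift m [-0.0013 -0.0008  0.1141] len 0.1142 turn units about tool z (before turning) 0.03
```

View pics/w11.png

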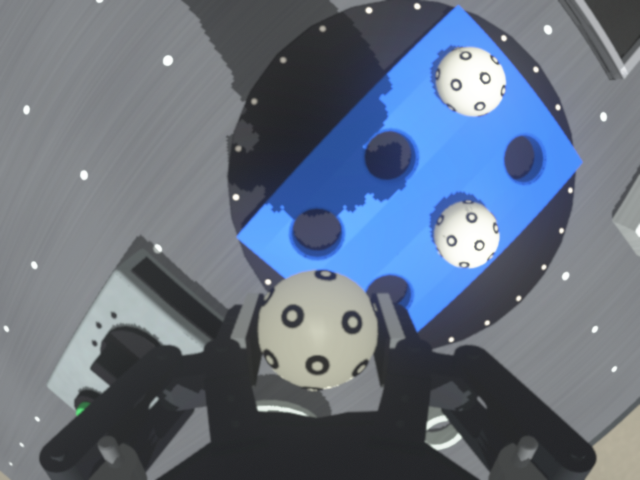

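Run:
```python
from h import *
p=cv2.imread('pics/w11.png');o=monitor.get_obs();pos,q=o['eef_pos'],o['tool_rot']
for s in spheres(p):print(s,onz(wray(s[1],s[2],pos,q),.053).round(4))
```

```text
('w', 317.3, 330.0, 60.4) [ 0.5549 -0.1298  0.053 ]
('w', 466.9, 234.2, 33.4) [ 5.763e-01 -2.000e-04  5.300e-02]
('w', 470.5, 80.9, 35.6) [0.497 0.072 0.053]
```

Run:
```python
from h import *
for u,v,r in [(317.3,330,60.4),(318,328,59.5)]:
    o_,d=wray(u,v,np.zeros(3),[0,0,0,1])
    for zz in(-.0165,-.0185,-.0145):
        print(u,(o_+d*(zz-o_[2])/d[2]).round(4))
    print('by size',(o_+d*.024/np.sin(r/371.65)).round(4))
print(spheres(cv2.imread('pics/w10.png')),spheres(cv2.imread('pics/w4.png')))
go(.5036,-.0803,.0365,2.356)
```

```text
317.3 [-0.0005  0.0005 -0.0165]
317.3 [ 0.0008  0.0005 -0.0185]
317.3 [-0.0018  0.0005 -0.0145]
by size [ 0.      0.0005 -0.0173]
318 [ 0.0004  0.0008 -0.0165]
318 [ 0.0017  0.0008 -0.0185]
318 [-0.0008  0.0008 -0.0145]
by size [-0.0005  0.0008 -0.015 ]
[('w', 436.0, 106.2, 35.4), ('o', 528.5, 246.5, 28.0)] [('w', 120.9, 249.4, 30.4), ('w', 199.9, 139.1, 35.0), ('o', 317.6, 329.1, 60.8)]
pos [ 0.504  -0.0788  0.1506] yaw 2.359 w 0.0453 t 33.05 F [ 0.04  0.41 -0.9 ]
tool shift m [-0.0019 -0.0006  0.1141] len 0.1142 turn units about tool z (before turning) 0.03
```

>>> send_rows([
  [-0.0019,-0.0006,0.02,0],
  [0,0,0.03,0],
  [0,0,0.025,0],
  [0,0,0.015,0],
  [0,0,0.01,0],
  [0,0,0.005,0],
  [0,0,0.003,0],
  [0,0,0,0],
  [0,0,0,0],
])

```text
clock: 33.95
eef_pos: [0.5044, -0.0813, 0.0435]
tool_rot: [0.382, 0.924, -0.001, -0.005]
ft_force: [-0.3, -0.4, -0.4]
grip_width: 0.0454
```

Run:
```python
from h import *
go(.5036,-.0803,.0365,2.356)
```

```text
pos [ 0.5044 -0.0813  0.0435] yaw 2.3578 w 0.0454 t 33.95 F [-0.29 -0.4  -0.41]
tool shift m [0.0012 0.0002 0.007 ] len 0.0071 turn units about tool z (before turning) 0.018
```

>>> send_rows([
  [0.0005,0,0.002,0],
  [0,0,0.001,0],
  [0,0,0,0],
  [0,0,0,0],
])

```text
clock: 34.35
eef_pos: [0.5033, -0.0809, 0.0398]
tool_rot: [0.382, 0.924, -0.001, -0.006]
ft_force: [-0.6, 0.8, 0.2]
grip_width: 0.0455
```

Run:
```python
from h import *
go(.5036,-.0803,.0365,2.356)
```

```text
pos [ 0.5033 -0.0809  0.0398] yaw 2.3576 w 0.0455 t 34.35 F [-0.56  0.82  0.22]
tool shift m [0.0002 0.0007 0.0033] len 0.0034 turn units about tool z (before turning) 0.016
```

>>> send_rows([
  [0,0.0005,0.001,0],
  [0,0,0.001,0],
  [0,0,0,0],
  [0,0,0,0],
])

```text
clock: 34.75
eef_pos: [0.5036, -0.0805, 0.0377]
tool_rot: [0.382, 0.924, -0.002, -0.006]
ft_force: [0.6, -0.1, -1.2]
grip_width: 0.0455
```

>>> send_rows([
  [0,0,0.0005,0],
  [0,0,0.0005,0],
  [0,0,0,0],
])

```text
clock: 35.05
eef_pos: [0.5036, -0.0805, 0.0367]
tool_rot: [0.382, 0.924, -0.002, -0.006]
ft_force: [0.9, 0.3, -0.8]
grip_width: 0.0453
```

>>> send_rows([
  [0,0,0.0005,0],
  [0,0,0,0],
  [0,0,0,0],
])

```text
clock: 35.35
eef_pos: [0.5036, -0.0805, 0.0364]
tool_rot: [0.382, 0.924, -0.001, -0.006]
ft_force: [0.2, -0.3, 1.0]
grip_width: 0.0457
```

Run:
```python
from h import *
st();print(monitor.get_obs()['ft_force']);p,d,o=snap('wrist','w12');p,d,o=snap('scene','s12')
cv2.imwrite('pics/s12c.png',cv2.resize(p[200:320,150:410],None,fx=3,fy=3,interpolation=cv2.INTER_CUBIC))
```

```text
j [-0.158  0.44  -0.26   0.883 -0.     0.626] z [-0.0114  0.0015 -0.9999] p [ 0.5036 -0.0805  0.0364] t 35.35
[ 0.21537503 -0.25105036  1.01906733]
```

View pics/s12c.png

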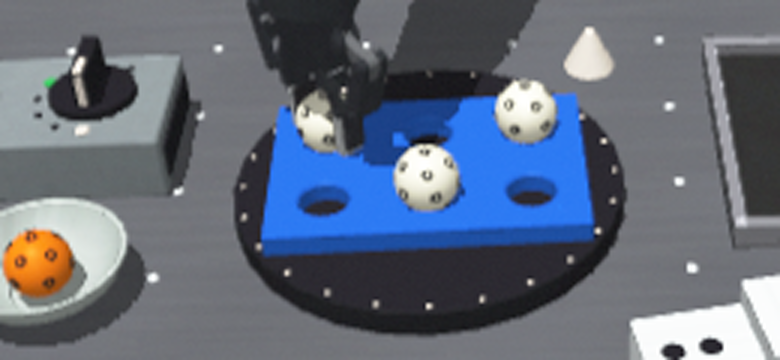

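View pics/w12.png

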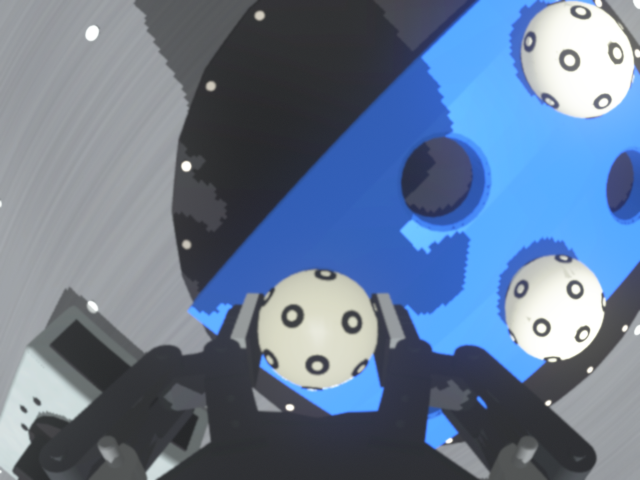

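The sphere is at seated height over the pocket, and 1 N of contact has begun. Releasing in two stages.

>>> send_rows([
  [0,0,0,0],
  [0,0,0,0],
  [0,0,0,0],
], claw=0.15)

```text
clock: 35.75
eef_pos: [0.5036, -0.0805, 0.0362]
tool_rot: [0.382, 0.924, -0.002, -0.006]
ft_force: [0.6, -0.0, -0.9]
grip_width: 0.049
```

>>> send_rows([
  [0,0,0,0],
  [0,0,0,0],
  [0,0,0,0],
  [0,0,-0.005,0],
  [0,0,-0.01,0],
  [0,0,-0.02,0],
  [0,0,-0.03,0],
  [0,0,-0.04,0],
  [0,0,-0.04,0],
  [0,0,-0.03,0],
  [0,0,-0.02,0],
  [0,0,0,0],
], claw=0.45)

```text
clock: 36.95
eef_pos: [0.508, -0.0811, 0.2358]
tool_rot: [0.382, 0.924, -0.001, -0.002]
ft_force: [0.0, 0.3, -0.2]
grip_width: 0.0617
```

Run:
```python
from h import *
p,d,o=snap('wrist','w13');pos,q=o['eef_pos'],o['tool_rot'];st()
for s in spheres(p):print(s,onz(wray(s[1],s[2],pos,q),.053).round(4))
go(.44,.35,.22,2.356)
```

```text
j [-0.158  0.272  0.052  1.358 -0.     0.626] z [-6.9e-03  8.0e-04 -1.0e+00] p [ 0.5069 -0.081   0.2335] t 37.0
('w', 314.8, 204.3, 26.4) [ 0.5035 -0.0799  0.053 ]
('w', 430.9, 200.7, 25.7) [ 0.5759 -0.001   0.053 ]
('w', 431.5, 82.9, 26.8) [0.4968 0.0719 0.053 ]
('o', 280.2, 386.8, 18.6) [ 0.6241 -0.2566  0.053 ]
pos [ 0.5069 -0.081   0.2335] yaw 2.3577 w 0.0619 t 37.0 F [ 0.03 -0.11 -0.92]
tool shift m [0.3516 0.258  0.0143] len 0.4363 turn units about tool z (before turning) 0.017
```

View pics/w13.png

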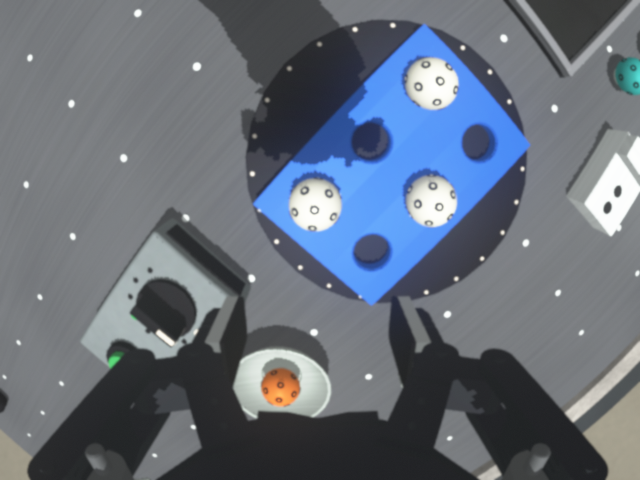

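The first white is seated at (315,204), i.e. (0.5035, -0.080). On to the second.

>>> send_rows([
  [0.012,0.01,0,0],
  [0.025,0.021,0,0],
  [0.032,0.027,0,0],
  [0.032,0.027,0,0],
  [0.032,0.027,0,0],
  [0.032,0.027,0,0],
  [0.032,0.027,0,0],
  [0.032,0.027,0,0],
  [0.032,0.027,0.005,0],
  [0.032,0.027,0.005,0],
  [0.025,0.021,0.005,0],
  [0.018,0.016,0.005,0],
  [0.012,0.012,0.005,0],
  [0.006,0.005,0,0],
  [0,0,0,0],
  [0,0,0,0],
])

```text
clock: 38.6
eef_pos: [0.4674, 0.3815, 0.2074]
tool_rot: [0.382, 0.924, -0.002, -0.006]
ft_force: [0.1, 0.1, 0.6]
grip_width: 0.0617
```

Run:
```python
from h import *
p,d,o=snap('wrist','w14');pos,q=o['eef_pos'],o['tool_rot'];st()
for s in spheres(p):print(s,onz(wray(s[1],s[2],pos,q),.035).round(4))
go(.5236,.3978,.11,2.356)
```

```text
j [0.68  0.465 0.268 1.381 0.008 1.465] z [-0.0114  0.0013 -0.9999] p [0.4677 0.3813 0.2077] t 38.65
('w', 375.5, 243.4, 27.0) [0.5238 0.398  0.035 ]
('o', 455.2, 332.2, 21.3) [0.6579 0.3935 0.035 ]
('o', 423.1, 77.1, 26.7) [0.445  0.5295 0.035 ]
pos [0.4677 0.3813 0.2077] yaw 2.3564 w 0.0618 t 38.65 F [0.65 0.54 0.16]
tool shift m [-0.0288  0.0519  0.0971] len 0.1138 turn units about tool z (before turning) 0.004
```

View pics/w14.png

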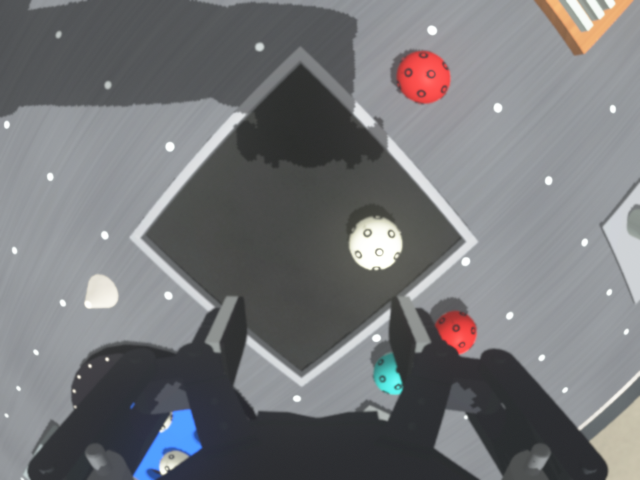

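The second white is unmoved at (375,243). Approaching.

>>> send_rows([
  [-0.005,0.01,0.015,0],
  [-0.008,0.014,0.025,0],
  [-0.008,0.014,0.025,0],
  [-0.005,0.009,0.018,0],
  [-0.003,0.005,0.01,0],
  [0,0,0.004,0],
  [0,0,0,0],
  [0,0,0,0],
])

```text
clock: 39.45
eef_pos: [0.5237, 0.399, 0.1109]
tool_rot: [0.382, 0.924, -0.001, -0.005]
ft_force: [-0.1, 0.4, 0.9]
grip_width: 0.0619
```

Run:
```python
from h import *
p,d,o=snap('wrist','w15');pos,q=o['eef_pos'],o['tool_rot'];st()
for s in spheres(p):print(s,onz(wray(s[1],s[2],pos,q),.035).round(4))
go(.5236,.3978,.0185,2.356)
```

```text
j [0.647 0.628 0.285 1.235 0.008 1.431] z [-0.0099  0.0028 -0.9999] p [0.5238 0.3992 0.1112] t 39.5
('w', 316.2, 250.3, 39.7) [0.5233 0.3985 0.035 ]
pos [0.5238 0.3992 0.1112] yaw 2.3578 w 0.0623 t 39.5 F [-0.11  0.42  0.65]
tool shift m [-0.0017 -0.0007  0.0927] len 0.0927 turn units about tool z (before turning) 0.018
```

>>> send_rows([
  [-0.0013,-0.0005,0.015,0],
  [0,0,0.02,0],
  [0,0,0.02,0],
  [0,0,0.016,0],
  [0,0,0.01,0],
  [0,0,0.006,0],
  [0,0,0.003,0],
  [0,0,0.002,0],
  [0,0,0,0],
  [0,0,0,0],
])

```text
clock: 40.5
eef_pos: [0.5234, 0.398, 0.0184]
tool_rot: [0.382, 0.924, -0.001, -0.005]
ft_force: [-0.2, -0.5, 0.6]
grip_width: 0.062
```

Run:
```python
from h import *
go(.5235,.3982,.0185,2.356)
```

```text
pos [0.5234 0.398  0.0184] yaw 2.3576 w 0.062 t 40.5 F [-0.15 -0.53  0.56]
tool shift m [ 0.0001  0.0002 -0.0001] len 0.0003 turn units about tool z (before turning) 0.016
```

>>> send_rows([
  [0,0,0.0012,0],
  [0,0,0,0],
  [0,0,0,0],
  [0,0,0,0],
], claw=0.2)

```text
clock: 40.9
eef_pos: [0.523, 0.3977, 0.0166]
tool_rot: [0.382, 0.924, -0.001, -0.006]
ft_force: [1.2, -0.9, -0.6]
grip_width: 0.0512
```

>>> send_rows([
  [0,0,0,0],
  [0,0,0,0],
  [0,0,0,0],
  [0,0,0,0],
  [0,0,0,0],
], claw=-1)

```text
clock: 41.4
eef_pos: [0.5233, 0.3979, 0.0171]
tool_rot: [0.382, 0.924, -0.001, -0.005]
ft_force: [0.5, -0.9, 4.7]
grip_width: 0.0454
```

>>> send_rows([
  [0,0,-0.002,0],
  [0,0,-0.005,0],
  [0,0,-0.01,0],
  [0,0,-0.02,0],
  [0,0,-0.03,0],
  [0,0,-0.03,0],
  [0,0,-0.02,0],
  [0,0,-0.01,0],
  [0,0,0,0],
  [0,0,0,0],
])

```text
clock: 42.4
eef_pos: [0.524, 0.3972, 0.1427]
tool_rot: [0.382, 0.924, -0.002, -0.006]
ft_force: [0.0, 0.6, -0.7]
grip_width: 0.0457
```

Run:
```python
from h import *
p,d,o=snap('wrist','w16');pos,q=o['eef_pos'],o['tool_rot'];st()
for s in spheres(p):print(s)
go(.5729,.0753,.15,2.356)
```

```text
j [0.645 0.61  0.336 1.308 0.008 1.429] z [-1.380e-02 -2.000e-04 -9.999e-01] p [0.5237 0.397  0.1419] t 42.45
('o', 376.7, 23.1, 34.1)
pos [0.5237 0.397  0.1419] yaw 2.3577 w 0.045 t 42.45 F [ 0.12  0.05 -0.51]
tool shift m [-0.2619 -0.1931 -0.0087] len 0.3255 turn units about tool z (before turning) 0.017
```

View pics/w16.png

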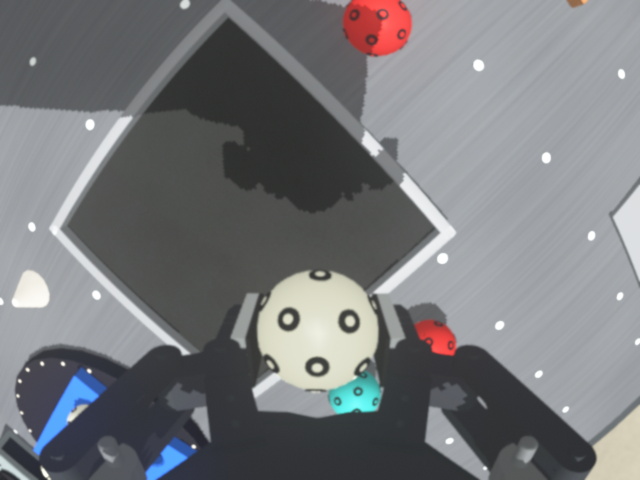

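Held at (318,330). Moving to the far-left empty pocket at (0.573, 0.075).

>>> send_rows([
  [-0.01,-0.008,-0.004,0],
  [-0.021,-0.016,-0.004,0],
  [-0.03,-0.022,0,0],
  [-0.03,-0.022,0,0],
  [-0.03,-0.022,0,0],
  [-0.03,-0.022,0,0],
  [-0.03,-0.022,0,0],
  [-0.03,-0.022,0,0],
  [-0.023,-0.017,0,0],
  [-0.015,-0.011,0,0],
  [-0.009,-0.006,0,0],
  [-0.004,-0.003,0,0],
  [0,0,0,0],
  [0,0,0,0],
])

```text
clock: 43.85
eef_pos: [0.5736, 0.0766, 0.1503]
tool_rot: [0.382, 0.924, -0.001, -0.006]
ft_force: [-0.4, -0.2, -0.6]
grip_width: 0.0456
```

Run:
```python
from h import *
st();p,d,o=snap('wrist','w17');pos,q=o['eef_pos'],o['tool_rot'];holes(p,pos,q)
for s in spheres(p):print(s,onz(wray(s[1],s[2],pos,q),.053).round(4))
go(.5729,.0753,.0365,2.356)
```

```text
j [0.131 0.449 0.09  1.224 0.003 0.914] z [-0.0121  0.0018 -0.9999] p [0.5736 0.0766 0.1503] t 43.85
hole [179.5 234.3] 0.5004 0.0016 0.0168
hole [315.8 228.6] 0.5701 0.078 0.0177
hole [231.2 165.6] 0.4954 0.0677 0.0284
('w', 121.9, 309.3, 28.9) [ 0.5033 -0.0804  0.053 ]
('w', 317.6, 331.0, 60.7) [0.6251 0.0252 0.053 ]
('w', 230.6, 165.4, 35.7) [0.4967 0.072  0.053 ]
pos [0.5736 0.0768 0.1504] yaw 2.359 w 0.0457 t 43.9 F [-0.24  0.55 -0.32]
tool shift m [-0.0016 -0.0008  0.1139] len 0.1139 turn units about tool z (before turning) 0.03
```

View pics/w17.png

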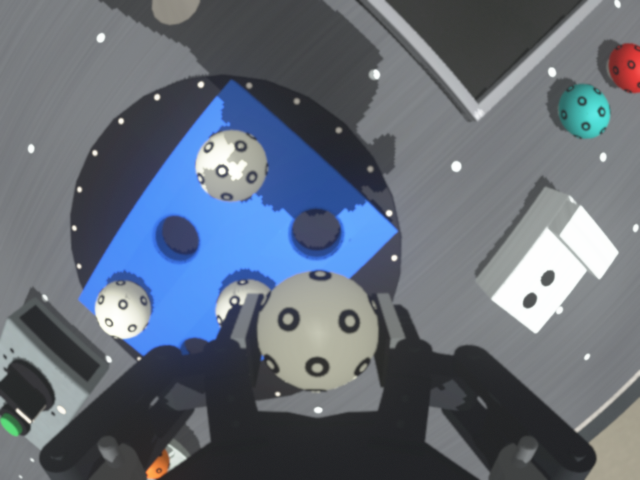

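>>> send_rows([
  [-0.0018,-0.0008,0.02,0],
  [0,0,0.03,0],
  [0,0,0.025,0],
  [0,0,0.015,0],
  [0,0,0.01,0],
  [0,0,0.005,0],
  [0,0,0.003,0],
  [0,0,0,0],
  [0,0,0,0],
  [0,0,0,0],
])

```text
clock: 44.9
eef_pos: [0.5739, 0.0742, 0.0433]
tool_rot: [0.382, 0.924, -0.001, -0.005]
ft_force: [0.2, 0.5, -0.6]
grip_width: 0.0452
```

Run:
```python
from h import *
go(.5728,.0752,.0365,2.356)
```

```text
pos [0.5739 0.0742 0.0433] yaw 2.3576 w 0.0452 t 44.9 F [ 0.15  0.48 -0.64]
tool shift m [ 0.0014 -0.0001  0.0068] len 0.007 turn units about tool z (before turning) 0.016
```

>>> send_rows([
  [0.0008,0,0.002,0],
  [0,0,0.001,0],
  [0,0,0.001,0],
  [0,0,0,0],
  [0,0,0,0],
])

```text
clock: 45.4
eef_pos: [0.5726, 0.0747, 0.0384]
tool_rot: [0.382, 0.924, -0.002, -0.006]
ft_force: [0.4, 0.3, -1.1]
grip_width: 0.0457
```

>>> send_rows([
  [0,0,0.001,0],
  [0,0,0,0],
  [0,0,0,0],
])

```text
clock: 45.7
eef_pos: [0.5726, 0.0747, 0.0374]
tool_rot: [0.382, 0.924, -0.002, -0.006]
ft_force: [0.4, 0.3, -1.7]
grip_width: 0.0455
```

Run:
```python
from h import *
go(.5728,.0752,.0365,2.356)
```

```text
pos [0.5726 0.0747 0.0374] yaw 2.3576 w 0.0455 t 45.7 F [ 0.42  0.29 -1.68]
tool shift m [0.0002 0.0005 0.0009] len 0.0011 turn units about tool z (before turning) 0.016
```

>>> send_rows([
  [0,0.0003,0.0005,0],
  [0,0,0,0],
  [0,0,0,0],
])

```text
clock: 46.0
eef_pos: [0.5729, 0.075, 0.037]
tool_rot: [0.382, 0.924, -0.002, -0.006]
ft_force: [-0.2, -0.7, -0.6]
grip_width: 0.0458
```

>>> send_rows([
  [0,0,0.0005,0],
  [0,0,0,0],
  [0,0,0,0],
])

```text
clock: 46.3
eef_pos: [0.5729, 0.075, 0.0365]
tool_rot: [0.382, 0.924, -0.002, -0.006]
ft_force: [-0.2, 0.2, -1.1]
grip_width: 0.0456
```

>>> send_rows([
  [0,0,0.0005,0],
  [0,0,0,0],
  [0,0,0,0],
])

```text
clock: 46.6
eef_pos: [0.573, 0.075, 0.0362]
tool_rot: [0.382, 0.924, -0.001, -0.006]
ft_force: [-1.3, -0.1, 0.7]
grip_width: 0.0452
```

A step that moves only 0.3 mm, with the force turning positive, is the same contact sign as before. Releasing.

>>> send_rows([
  [0,0,0,0],
  [0,0,0,0],
  [0,0,0,0],
], claw=0.15)

```text
clock: 46.9
eef_pos: [0.5729, 0.0749, 0.036]
tool_rot: [0.382, 0.924, -0.002, -0.006]
ft_force: [1.1, -0.4, -0.5]
grip_width: 0.0489
```

>>> send_rows([
  [0,0,0,0],
  [0,0,0,0],
  [0,0,0,0],
  [0,0,-0.005,0],
  [0,0,-0.01,0],
  [0,0,-0.02,0],
  [0,0,-0.03,0],
  [0,0,-0.04,0],
  [0,0,-0.04,0],
  [0,0,-0.03,0],
  [0,0,-0.02,0],
  [0,0,0,0],
  [0,0,0,0],
], claw=0.45)

```text
clock: 48.2
eef_pos: [0.5752, 0.0747, 0.2316]
tool_rot: [0.382, 0.924, -0.001, -0.005]
ft_force: [0.6, 0.2, 0.2]
grip_width: 0.062
```

Run:
```python
from h import *
p,d,o=snap('wrist','w18');pos,q=o['eef_pos'],o['tool_rot'];st()
for s in spheres(p):print(s,onz(wray(s[1],s[2],pos,q),.053).round(4))
snap('top','t18')
```

```text
j [0.128 0.411 0.243 1.415 0.003 0.911] z [-0.0125  0.0014 -0.9999] p [0.5746 0.0746 0.2304] t 48.25
('w', 158.1, 269.0, 23.4) [ 0.5033 -0.0803  0.053 ]
('w', 262.3, 266.3, 25.1) [ 5.76e-01 -3.00e-04  5.30e-02]
('w', 316.5, 208.7, 26.7) [0.5728 0.0751 0.053 ]
('w', 252.0, 151.5, 27.0) [0.4966 0.0718 0.053 ]
('o', 581.4, 69.6, 20.9) [0.654 0.371 0.053]
```

View pics/w18.png

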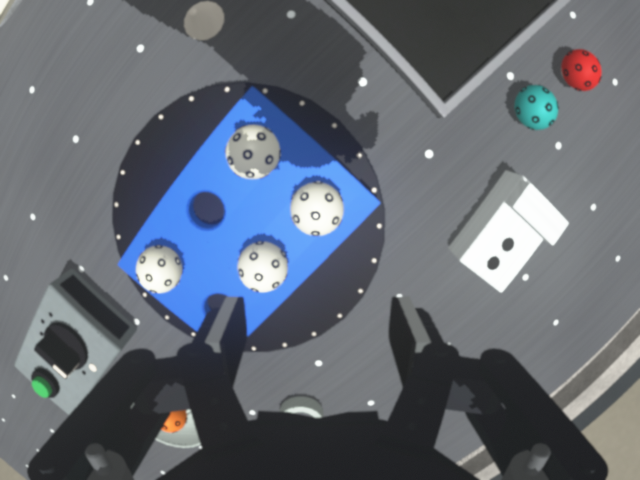

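View pics/t18.png

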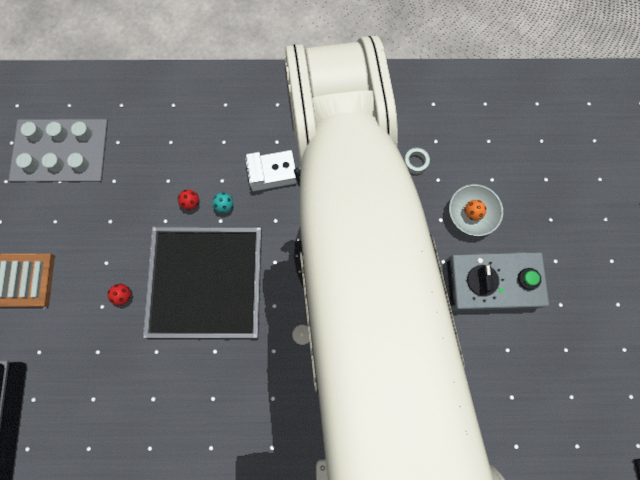

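The mat is empty and four whites are seated, at (158,269), (262,266), (316,209) and (252,151). The orange is in the bowl and the bystanders are unmoved. Now to the dial.

>>> send_rows([
  [-0.008,-0.015,-0.002,0],
  [-0.016,-0.032,-0.003,0],
  [-0.02,-0.041,-0.003,0],
  [-0.02,-0.041,-0.003,0],
  [-0.02,-0.041,-0.003,0],
  [-0.02,-0.041,-0.003,0],
  [-0.02,-0.041,0,0],
  [-0.018,-0.036,0,0],
  [-0.01,-0.021,0,0],
  [-0.004,-0.009,0,0],
  [0,0,0,-0.85],
  [0,0,0,-1],
  [0,0,0,-1],
  [0,0,0,-1],
  [0,0,0,-1],
  [0,0,0,-1],
  [0,0,0,-1],
  [0,0,0,-1],
  [0,0,0,0],
  [0,0,0,0],
])

```text
clock: 50.3
eef_pos: [0.461, -0.2602, 0.2484]
tool_rot: [0.0, 1.0, 0.001, -0.006]
ft_force: [0.8, 0.3, 0.4]
grip_width: 0.0617
```

Run:
```python
from h import *
p,d,o=snap('wrist','w19');st()
go(.46,-.26,.2,3.1416)
```

```text
j [-0.512  0.303  0.133  1.413 -0.004 -0.511] z [-0.0123  0.002  -0.9999] p [ 0.4611 -0.2603  0.2485] t 50.35
pos [ 0.4611 -0.2603  0.2485] yaw 3.1415 w 0.0618 t 50.35 F [ 0.26 -0.09 -0.52]
tool shift m [0.0005 0.0002 0.0485] len 0.0485 turn units about tool z (before turning) -0.001
```

View pics/w19.png

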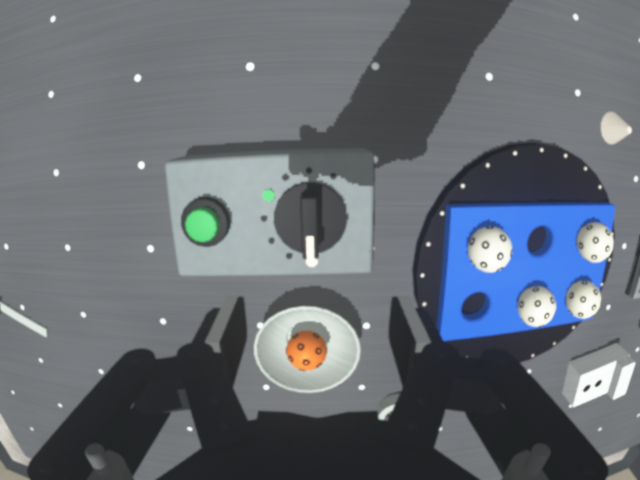

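The pointer is at the white dot (310,262), so the dial is at zero. The green dot is at (268,196), the button at (201,226), and the orange lies in the bowl.

Run:
```python
from h import *
p=cv2.imread('pics/w19.png')
cv2.imwrite('pics/w19c.png',cv2.resize(p[140:285,160:385],None,fx=3.5,fy=3.5,interpolation=cv2.INTER_CUBIC))
t,dt,_=snap('top','t19');cv2.imwrite('pics/t19c.png',cv2.resize(cv2.imread('pics/top0.png')[245:320,440:560],None,fx=6,fy=6,interpolation=cv2.INTER_CUBIC))
d=np.load('pics/w19.npy');o=monitor.get_obs();pos,q=o['eef_pos'],o['tool_rot']
# depth along optical axis -> world
def wp(u,v):
    c=cams.camera_info('wrist');K=c['intrinsics']
    a,dr=wray(u,v,pos,q);x=np.hypot(u-K[0,2],v-K[1,2])/K[0,0]
    return a+dr*d[int(v),int(u)]/np.cos(x)
for u in [(311,205),(311,222),(311,245),(309,250),(335,220),(290,220),(201,225),(240,240),(350,258),(240,170)]:print(u,wp(*u).round(4))
```

```text
(311, 205) [ 0.4496 -0.2654  0.0952]
(311, 222) [ 0.4637 -0.2654  0.0963]
(311, 245) [ 0.4835 -0.2655  0.0968]
(309, 250) [ 0.4881 -0.2672  0.0965]
(335, 220) [ 0.4707 -0.244   0.0635]
(290, 220) [ 0.4707 -0.2852  0.0636]
(201, 225) [ 0.4715 -0.3662  0.0762]
(240, 240) [ 0.4925 -0.3347  0.0559]
(350, 258) [ 0.5109 -0.2285  0.0556]
(240, 170) [ 0.4249 -0.3313  0.0553]
```

View pics/w19c.png

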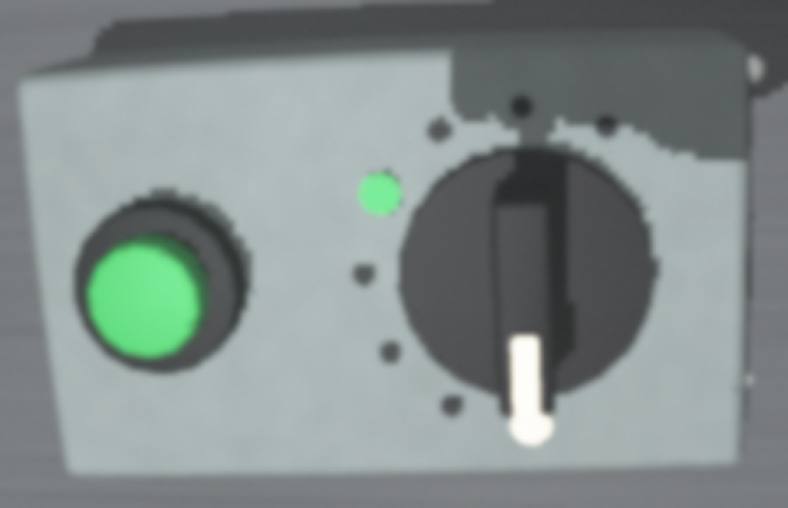

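View pics/t19c.png

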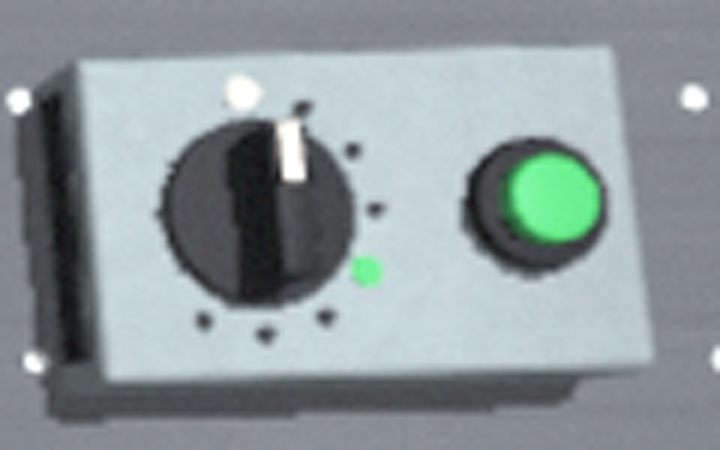

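Run:
```python
from h import *
o=monitor.get_obs();pos,q=o['eef_pos'],o['tool_rot']
f=lambda x,y,z:onz(wray(160+x/3.5,140+y/3.5,pos,q),z).round(4)
a=f(521,205,.096);b=f(528,415,.096);print('bar',a,b,(a+b)/2,np.linalg.norm(a-b),np.arctan2(b[1]-a[1],b[0]-a[0]))
print('disc',f(530,272,.0635),f(402,272,.0635),f(657,272,.0635),f(530,147,.0635),f(530,397,.0635))
W=f(531,428,.055);G=f(379,193,.055);print('white',W,'green',G)
print('blackdots',f(452,405,.055),f(390,352,.055),f(364,274,.055),f(439,130,.055),f(521,106,.055),f(606,125,.055))
P=np.array([f(*u,.055)[:2] for u in [(531,428),(452,405),(390,352),(364,274),(379,193),(439,130),(521,106),(606,125)]])
A=np.c_[2*P,np.ones(8)];s=np.linalg.lstsq(A,(P**2).sum(1),rcond=None)[0];print('dots centre',s[:2],np.sqrt(s[2]+s[:2]@s[:2]),np.degrees(np.arctan2(*(P-s[:2]).T[::-1])).round(1))
print('btn',f(144,300,.076), tri2(wray(160+144/3.5,140+300/3.5,pos,q),ray('top',531.5,278)))
```

```text
bar [ 0.4441 -0.2671  0.096 ] [ 0.496  -0.2657  0.096 ] [ 0.47005 -0.2664   0.096  ] 0.05191887903258313 0.02696841192863478
disc [ 0.4686 -0.2655  0.0635] [ 0.4685 -0.2991  0.0635] [ 0.4686 -0.2324  0.0635] [ 0.4356 -0.2654  0.0635] [ 0.5032 -0.2657  0.0635]
white [ 0.5155 -0.2656  0.055 ] green [ 0.449  -0.3056  0.055 ]
blackdots [ 0.5087 -0.2874  0.055 ] [ 0.4933 -0.3041  0.055 ] [ 0.4712 -0.3104  0.055 ] [ 0.4323 -0.2893  0.055 ] [ 0.4261 -0.2678  0.055 ] [ 0.4311 -0.2457  0.055 ]
dots centre [ 0.47040141 -0.26609761] 0.04447088208270205 [   0.6  -29.1  -58.9  -89.  -118.4 -148.7 -177.8  152.6]
btn [ 0.4723 -0.3662  0.076 ] (array([ 0.47200628, -0.36599666,  0.07269074]), np.float64(0.00316796491578363))
```

Dial centre is (0.470, -0.266), bar top 0.096, bar heading about +0.02 rad. The button top is (0.472, -0.366, 0.076). Approaching the bar.

Run:
```python
from h import *
go(.470,-.266,.12,3.158-2*np.pi)
go(.470,-.266,.07,3.158)
```

```text
pos [ 0.4612 -0.2604  0.2486] yaw -3.1414 w 0.062 t 50.4 F [-0.27 -0.86  0.04]
tool shift m [-0.0104 -0.0058  0.1284] len 0.129 turn units about tool z (before turning) -0.163
pos [ 0.4612 -0.2604  0.2486] yaw -3.1414 w 0.062 t 50.4 F [-0.27 -0.86  0.04]
tool shift m [-0.011  -0.0059  0.1784] len 0.1789 turn units about tool z (before turning) -62.994
```

>>> send_rows([
  [-0.005,-0.003,0.02,-0.17],
  [-0.003,-0.002,0.03,0],
  [0,-0.0005,0.035,0],
  [0,0,0.025,0],
  [0,0,0.015,0],
  [0,0,0.003,0],
  [0,0,0,0],
  [0,0,0,0],
], claw=-0.1)

```text
clock: 51.2
eef_pos: [0.4686, -0.2664, 0.1219]
tool_rot: [-0.009, 1.0, 0.0, -0.005]
ft_force: [0.1, -0.6, -0.2]
grip_width: 0.0382
```

Run:
```python
from h import *
go(.470,-.266,.07,3.158)
snap('wrist','w20')
```

```text
pos [ 0.4686 -0.2664  0.1219] yaw -3.1238 w 0.0382 t 51.2 F [ 0.08 -0.63 -0.2 ]
tool shift m [-0.0019  0.0003  0.0518] len 0.0519 turn units about tool z (before turning) -62.818
```

View pics/w20.png

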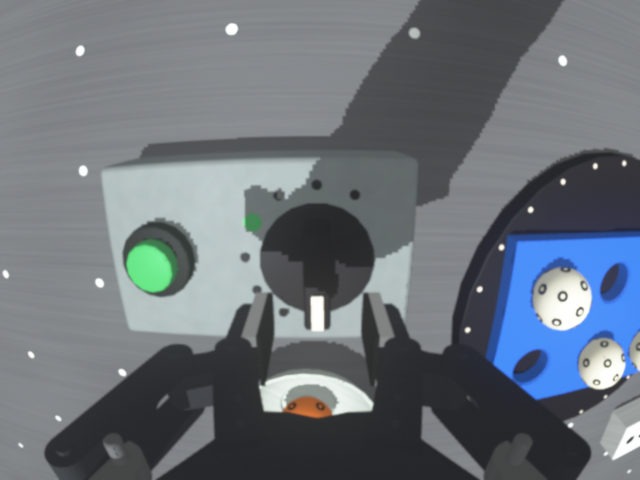

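The bar at (318,313) is centred between the fingers. Descending and gripping.

>>> send_rows([
  [-0.0015,0,0.015,0],
  [0,0,0.015,0],
  [0,0,0.012,0],
  [0,0,0.006,0],
  [0,0,0.003,0],
  [0,0,0,0],
  [0,0,0,0],
])

```text
clock: 51.95
eef_pos: [0.4692, -0.2661, 0.0702]
tool_rot: [-0.009, 1.0, 0.001, -0.005]
ft_force: [0.5, 0.4, -0.5]
grip_width: 0.0383
```

>>> send_rows([
  [0,0,0,0],
  [0,0,0,0],
  [0,0,0,0],
  [0,0,0,0],
  [0,0,0,0],
  [0,0,0,0],
  [0,0,0,0],
  [0,0,0,0],
], claw=-1)

```text
clock: 52.75
eef_pos: [0.4691, -0.2666, 0.0704]
tool_rot: [-0.009, 1.0, -0.0, -0.005]
ft_force: [-1.3, -3.3, 6.0]
grip_width: 0.0127
```

Run:
```python
from h import *
go(.470,-.266,.07,3.158-2*np.pi);st()
```

```text
pos [ 0.4691 -0.2666  0.0704] yaw -3.1238 w 0.0127 t 52.75 F [-1.27 -3.28  5.98]
tool shift m [-0.0009  0.0006  0.0004] len 0.0011 turn units about tool z (before turning) 0.014
j [-0.514  0.447 -0.141  0.992 -0.005 -0.532] z [-1.050e-02 -1.000e-04 -9.999e-01] p [ 0.4691 -0.2666  0.0704] t 52.75
```

>>> send_rows([
  [0,0,0,0.44],
  [0,0,0,0.8],
  [0,0,0,0.8],
  [0,0,0,0.8],
  [0,0,0,0.8],
  [0,0,0,0.8],
  [0,0,0,0.8],
  [0,0,0,0],
  [0,0,0,0],
  [0,0,0,0],
])

```text
clock: 53.75
eef_pos: [0.4691, -0.2666, 0.0704]
tool_rot: [0.25, 0.968, -0.001, -0.005]
ft_force: [-2.1, -4.1, 6.6]
grip_width: 0.0132
```

Run:
```python
from h import *
go(.470,-.266,.07,3.158-2*np.pi);st();o=monitor.get_obs();print(o['ft_force'],o['ft_torque'])
snap('wrist','w21')
```

```text
pos [ 0.4691 -0.2666  0.0704] yaw 2.6352 w 0.0132 t 53.75 F [-2.1  -4.05  6.6 ]
tool shift m [-0.0005  0.0009  0.0004] len 0.0011 turn units about tool z (before turning) 57.604
j [-0.514  0.447 -0.141  0.992 -0.005 -0.008] z [-1.050e-02  1.000e-04 -9.999e-01] p [ 0.4691 -0.2666  0.0704] t 53.75
[-2.10137176 -4.05033992  6.59783047] [-0.46734725  0.22159116 -0.02085944]
```

View pics/w21.png

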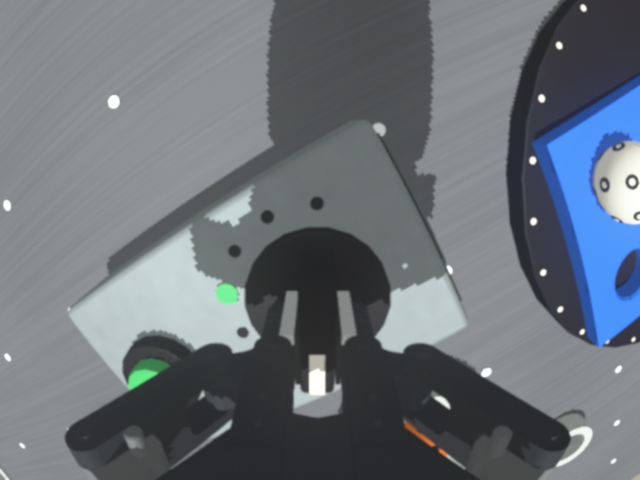

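The bar turned with the gripper (pointer at (317,375)): first click. Continuing.

>>> send_rows([
  [0,0,0,0.44],
  [0,0,0,0.8],
  [0,0,0,0.8],
  [0,0,0,0.8],
  [0,0,0,0.8],
  [0,0,0,0.8],
  [0,0,0,0.8],
  [0,0,0,0],
  [0,0,0,0],
  [0,0,0,0],
])

```text
clock: 54.8
eef_pos: [0.4692, -0.2666, 0.0705]
tool_rot: [0.493, 0.87, -0.002, -0.004]
ft_force: [-2.1, -3.3, 6.2]
grip_width: 0.013
```

>>> send_rows([
  [0,0,0,0.44],
  [0,0,0,0.8],
  [0,0,0,0.8],
  [0,0,0,0.8],
  [0,0,0,0.8],
  [0,0,0,0.8],
  [0,0,0,0.8],
  [0,0,0,0],
  [0,0,0,0],
  [0,0,0,0],
])

```text
clock: 55.8
eef_pos: [0.4692, -0.2667, 0.0704]
tool_rot: [0.701, 0.713, -0.004, -0.004]
ft_force: [-2.1, -3.5, 5.9]
grip_width: 0.0132
```

>>> send_rows([
  [0,0,0,0.44],
  [0,0,0,0.8],
  [0,0,0,0.8],
  [0,0,0,0.8],
  [0,0,0,0.8],
  [0,0,0,0.8],
  [0,0,0,0.8],
  [0,0,0,0],
  [0,0,0,0],
  [0,0,0,0],
])

```text
clock: 56.8
eef_pos: [0.4692, -0.2667, 0.0704]
tool_rot: [0.862, 0.507, -0.004, -0.003]
ft_force: [-2.0, -3.1, 5.6]
grip_width: 0.0131
```

Run:
```python
from h import *
go(.470,-.266,.07,3.158-2.094);st();o=monitor.get_obs();print(o['ft_force'],o['ft_torque'])
snap('wrist','w22')
```

```text
pos [ 0.4692 -0.2667  0.0704] yaw 1.0631 w 0.0131 t 56.8 F [-2.03 -3.07  5.56]
tool shift m [0.001  0.0004 0.0004] len 0.0012 turn units about tool z (before turning) -0.009
j [-0.514  0.447 -0.141  0.992 -0.005  1.564] z [-0.0102 -0.     -0.9999] p [ 0.4692 -0.2667  0.0704] t 56.8
[-2.03303168 -3.06637282  5.56486584] [-0.55197633 -0.02116344  0.0143714 ]
```

View pics/w22.png

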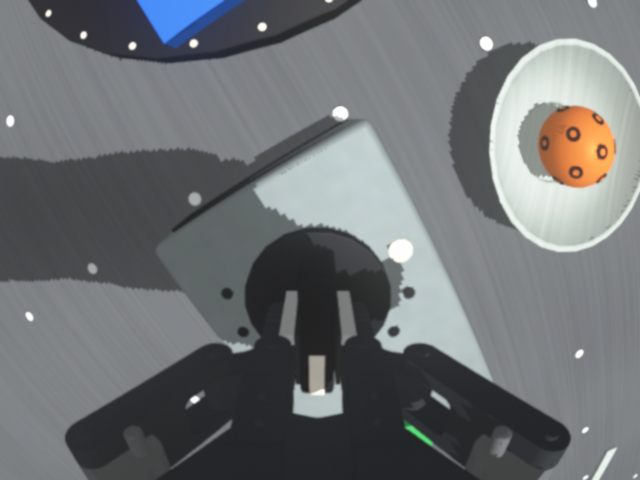

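Four clicks turned (120°). Release and rise to check the pointer against the green dot.

>>> send_rows([
  [0,0,0,0],
  [0,0,0,0],
  [0,0,0,0],
  [0,0,0,0],
  [0,0,-0.01,0],
  [0,0,-0.02,0],
  [0,0,-0.03,0],
  [0,0,-0.03,0],
  [0,0,-0.03,0],
  [0,0,-0.02,0],
  [0,0,0,0],
  [0,0,0,0],
], claw=0)

```text
clock: 58.05
eef_pos: [0.4705, -0.2661, 0.2101]
tool_rot: [0.862, 0.507, -0.004, -0.003]
ft_force: [0.1, 0.3, -0.7]
grip_width: 0.0424
```

Run:
```python
from h import *
st();p,d,o=snap('wrist','w23');pos,q=o['eef_pos'],o['tool_rot']
go(.472,-.366,.13,1.064)
print([wproj(x,pos,q).round(1) for x in ([.449,-.3056,.055],[.47,-.266,.096],[.47-.025*.48,-.266-.025*.877,.096])])
```

```text
j [-0.512  0.338  0.083  1.325 -0.004  1.566] z [-0.0105  0.001  -0.9999] p [ 0.4705 -0.2661  0.2101] t 58.05
pos [ 0.4699 -0.2657  0.2091] yaw 1.0638 w 0.0424 t 58.1 F [ 0.37 -0.43 -0.15]
tool shift m [-0.0863  0.0514  0.0788] len 0.1277 turn units about tool z (before turning) -0.002
[array([318.9, 266.3]), array([317.5, 231.5]), array([317.7, 263.4])]
```

View pics/w23.png

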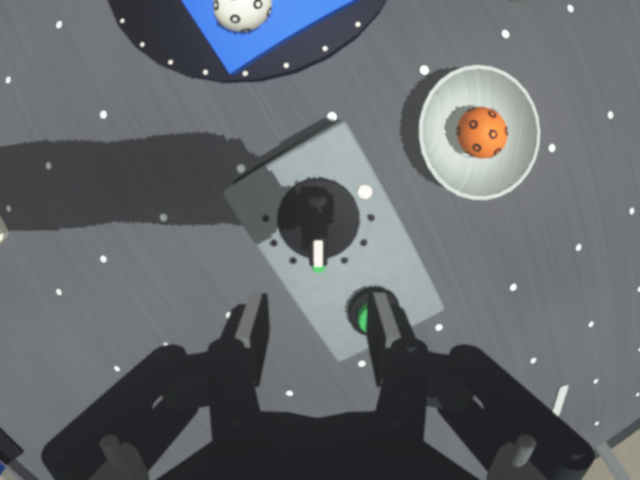

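The pointer at (318,253) lines up with the green dot at (318,268), so the dial is at click four. Next, shut the fingers and move above the button.

>>> send_rows([
  [-0.012,0.007,0,0],
  [-0.022,0.013,0,0],
  [-0.022,0.013,0,0],
  [-0.018,0.011,0.01,0],
  [-0.01,0.006,0.02,0],
  [-0.0025,0.0015,0.03,0],
  [0,0,0.025,0],
  [0,0,0.01,0],
  [0,0,0.005,0],
  [0,0,0,0],
  [0,0,0,0],
], claw=-1)

```text
clock: 59.2
eef_pos: [0.473, -0.3671, 0.1107]
tool_rot: [0.862, 0.507, -0.004, -0.003]
ft_force: [0.5, 0.1, 0.1]
grip_width: 0.0003
```

Run:
```python
from h import *
go(.472,-.366,.085,1.064)
p,d,o=snap('wrist','w24')
```

```text
pos [ 0.473  -0.3671  0.1107] yaw 1.0639 w 0.0003 t 59.2 F [0.51 0.13 0.14]
tool shift m [ 0.0006 -0.0011  0.0257] len 0.0257 turn units about tool z (before turning) -0.001
```

View pics/w24.png

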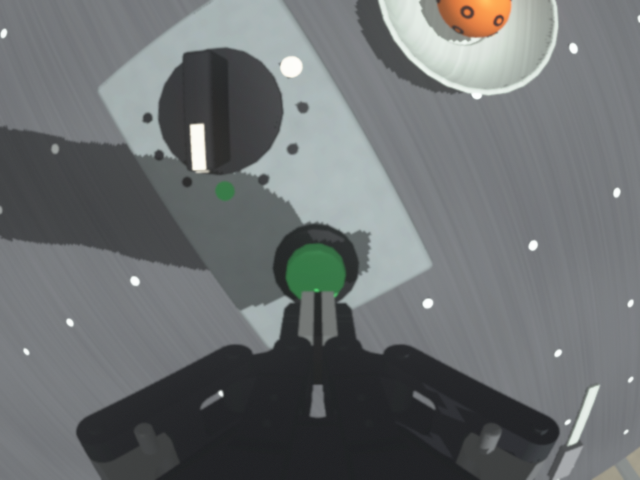

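The shut fingers are over the button at (316,270). Pressing down slowly.

>>> send_rows([
  [0.0006,-0.001,0.01,0],
  [0,0,0.01,0],
  [0,0,0.008,0],
  [0,0,0.004,0],
  [0,0,0.002,0],
  [0,0,0,0],
  [0,0,0,0],
])

```text
clock: 59.95
eef_pos: [0.4713, -0.3655, 0.0759]
tool_rot: [0.862, 0.507, -0.005, -0.003]
ft_force: [-0.5, 0.3, 2.2]
grip_width: -0.0
```

>>> send_rows([
  [0,0,0.001,0],
  [0,0,0.001,0],
  [0,0,0.001,0],
  [0,0,0.001,0],
  [0,0,0,0],
])

```text
clock: 60.45
eef_pos: [0.4716, -0.3657, 0.0718]
tool_rot: [0.862, 0.507, -0.004, -0.003]
ft_force: [-0.7, 0.2, 4.3]
grip_width: 0.0
```

>>> send_rows([
  [0,0,0.001,0],
  [0,0,0.001,0],
  [0,0,0,0],
])

```text
clock: 60.75
eef_pos: [0.4716, -0.3658, 0.071]
tool_rot: [0.862, 0.507, -0.004, -0.003]
ft_force: [-1.8, 0.6, 10.5]
grip_width: 0.0
```

>>> send_rows([
  [0,0,0.001,0],
  [0,0,0,0],
  [0,0,0,0],
])

```text
clock: 61.05
eef_pos: [0.4716, -0.3658, 0.0709]
tool_rot: [0.862, 0.507, -0.004, -0.003]
ft_force: [-2.7, 3.1, 14.7]
grip_width: 0.0002
```

The button has bottomed: travel stopped at 0.071 with the force up to 15 N. Let it go and rise.

>>> send_rows([
  [0,0,-0.003,0],
  [0,0,-0.005,0],
  [0,0,-0.01,0],
  [0,0,-0.02,0],
  [0,0,-0.04,0],
  [0,0,-0.04,0],
  [0,0,-0.03,0],
  [0,0,0,0],
  [0,0,0,0],
])

```text
clock: 61.95
eef_pos: [0.4731, -0.3659, 0.2169]
tool_rot: [0.862, 0.507, -0.004, -0.003]
ft_force: [-0.3, 0.2, -0.4]
grip_width: 0.0003
```

Run:
```python
from h import *
st();snap('wrist','w25');p,d,o=snap('top','t25');p,d,o=snap('scene','s25')
```

```text
j [-0.655  0.452  0.27   1.398 -0.006  1.423] z [-1.070e-02  8.000e-04 -9.999e-01] p [ 0.4731 -0.3659  0.2169] t 61.95
```

View pics/w25.png

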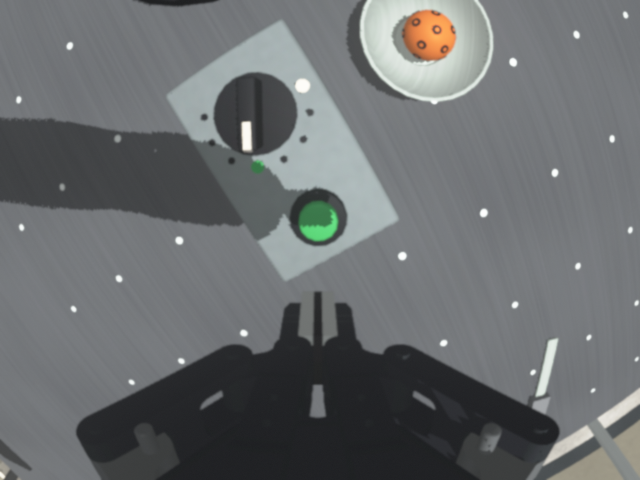

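View pics/t25.png

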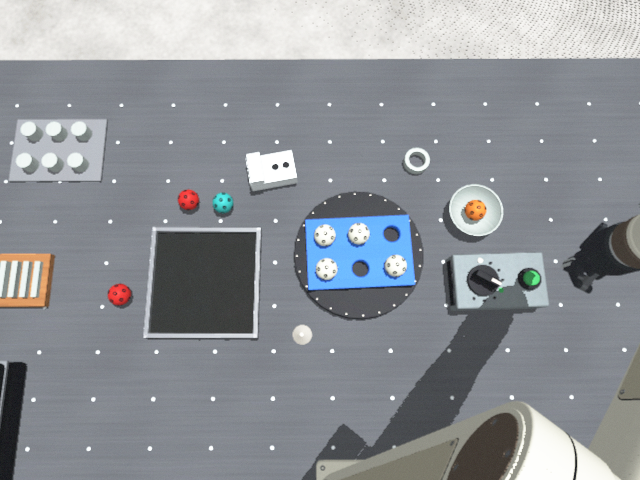

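View pics/s25.png

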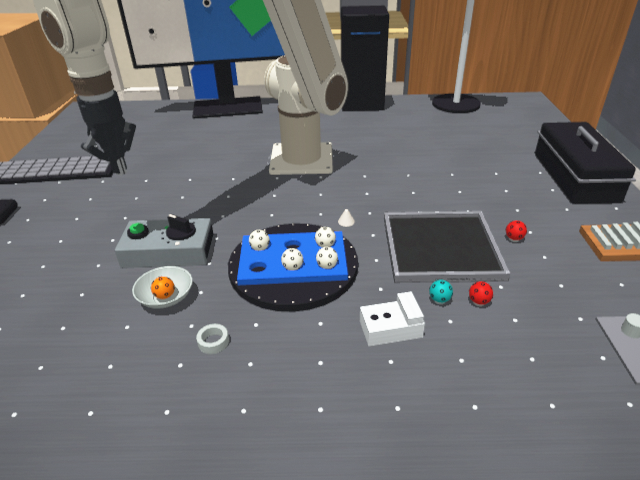

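All is in place. The top view shows four whites seated, at (325,236), (359,234), (327,269) and (396,266). The mat is empty and the orange is in the bowl at (476,210). The pointer lies toward the green dot at (500,288), the button is up, and the bystanders are unmoved. Handing in.

```bash
python3 -c "
from workcell import order
print(order.job_done())"
```

```text
the job is handed in; nothing more can be done
None
```

The job is done in the order asked and handed in at about 62 s on the robot's clock.

- **Orange sphere:** I took it out of the tray first and lowered it into the steel bowl. I let it go an estimated few millimetres above the bottom, and it stands upright.
- **White spheres on the mat:** there were two. Each went into its own empty pocket: the one the orange left, and the far-left one. I lowered them in half-millimetre steps until light contact (about 1 N), then opened the fingers. Afterwards the camera put them within about 1 mm of the pocket centres, and the two whites already in the tray had not moved.
- **Dial:** four separate 30° clicks clockwise. The wrist camera showed the pointer in line with the green dot.
- **Start button:** pressed until travel stopped at about 15 N. After release the pictures show it up again, though I did not measure its height.

The last pictures showed the mat empty, four whites seated, the orange in the bowl, and the ring, block and cone in place by eye. No sphere was knocked aside during the run.

Three things did not go cleanly:
- **Orange grip:** my first grip was too high on the sphere, so I opened and took it again lower.
- **Tool tilt:** with nothing in the gripper, the last joint ran into its limit and the tool tilted about 7°. I turned it to the other limit to bring it back to about 0.7°, which cost about 10 s.
- **Force on the whites:** as the fingers closed on each white on the mat, the wrist read nearly 5 N upward. That force probably pressed the sphere onto the mat for a moment.

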